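# Pack up the painting table

### The job

Pack up the painting table: hang every paint pot that has a carrying loop on the carousel by its loop, one pot to each free hook, turning the carousel as needed to bring a free hook round to the open front for each. Lay the torch in the white tackle box while both flaps stand open, then close the box: first fold the narrow flap right down, then the broad flap over it. Leave the other things on the table where they are.

Things in the scene. Friction and masses are not known exactly. Their poses are not given: they have to be found in the camera images.
- rack: Fixed base of the carousel: steel disc 150 mm wide, central post. Origin on the table on the post's axis, z up. Its open front (-x side) faces roughly the robot. A fixed clear hood covers the rear half: walls at x = +165 and y = +-165 mm, roof and side walls from x = +21 mm back, roof top 244 mm high. Pots can be hung only at the open front; turning hooks and pots pass under the hood.
- carousel (a joint): Turn of the carousel about its post, rad, growing counter-clockwise from above, range -9 to 9; stays where left (friction 0.06 N m). At 0 hook0 points to the rack's -x; hooks 0 to 4 follow every 72 degrees counter-clockwise. Hooks 1, 3, 4 are free; on hooks 0 and 2 a wooden-handled scraper hangs fixed and stays there.
- knob_grip (a point): Centre of the black bar knob on top of the carousel, on the turning axis, 286 mm above the table. The bar is 56 mm long along the line of hook0, 14 mm thick and 34 mm tall (269 to 303 mm above the table). Gripping and turning it turns the carousel.
- hook1 (a point): Steel hook 1 of the carousel, 7 mm round bar: the point at its lowest dip, upper surface, 105 mm from the axis and 168 mm above the table. The bar runs out from the hub level at 192 mm height, dips here in a V and rises at the outer tip (122 mm from the axis) to 190 mm. FREE: empty at the start.
- hook3 (a point): Steel hook 3 of the carousel, 7 mm round bar: the point at its lowest dip, upper surface, 105 mm from the axis and 168 mm above the table. The bar runs out from the hub level at 192 mm height, dips here in a V and rises at the outer tip (122 mm from the axis) to 190 mm. FREE: empty at the start.
- hook4 (a point): Steel hook 4 of the carousel, 7 mm round bar: the point at its lowest dip, upper surface, 105 mm from the axis and 168 mm above the table. The bar runs out from the hub level at 192 mm height, dips here in a V and rises at the outer tip (122 mm from the axis) to 190 mm. FREE: empty at the start.
- pot1: Closed white paint pot (may be absent), 57 mm wide, lid top at 51, 140 mm tall, 140 g, stands upright. Origin: centre of underside, z up. Rigid 6 mm wire loop on the lid in the pot's y-z plane: legs at y = +-23 mm, top bar along y at 92-98 mm height; a hook enters along x from either side. On the bar a wooden grip tab, 24 mm along y, 12 along x, 98-140 mm high: hold it with fingertips above the bar.
- pot1_loop (a point): Underside of the middle of that pot's loop bar, 92 mm above the pot's underside; it rests on the lowest dip of a hook when hung.
- pot2: Closed white paint pot (may be absent), 57 mm wide, lid top at 51, 140 mm tall, 140 g, stands upright. Origin: centre of underside, z up. Rigid 6 mm wire loop on the lid in the pot's y-z plane: legs at y = +-23 mm, top bar along y at 92-98 mm height; a hook enters along x from either side. On the bar a wooden grip tab, 24 mm along y, 12 along x, 98-140 mm high: hold it with fingertips above the bar.
- pot2_loop (a point): Underside of the middle of that pot's loop bar, 92 mm above the pot's underside; it rests on the lowest dip of a hook when hung.
- pot3: Closed white paint pot (may be absent), 57 mm wide, lid top at 51, 140 mm tall, 140 g, stands upright. Origin: centre of underside, z up. Rigid 6 mm wire loop on the lid in the pot's y-z plane: legs at y = +-23 mm, top bar along y at 92-98 mm height; a hook enters along x from either side. On the bar a wooden grip tab, 24 mm along y, 12 along x, 98-140 mm high: hold it with fingertips above the bar.
- pot3_loop (a point): Underside of the middle of that pot's loop bar, 92 mm above the pot's underside; it rests on the lowest dip of a hook when hung.
- box: White plastic tackle box, open on top, fixed to the table. 170 mm along its x, 180 mm along its y, rim 55 mm high, wall and floor 4 mm. Origin: centre of the underside, z up. Two flaps hinge on its two y edges, parallel to its x.
- narrow_flap (a joint): Angle of the narrow flap, hinged on the box's -y edge, rad: 0 closed flat, about 1.57 upright, opens to 1.9. 168 x 60 mm, 3 mm thick; stays where it is left (friction about 0.06 N m), push its outer face over and down.
- narrow_flap_hinge (a point): Middle of the narrow flap's hinge line, 56 mm above the table.
- broad_flap (a joint): Angle of the broad flap, hinged on the box's +y edge, rad: 0 closed flat (lying over the narrow flap), about 1.57 upright, opens to 1.9. 168 x 130 mm, 3 mm thick; stays where it is left like the other.
- broad_flap_hinge (a point): Middle of the broad flap's hinge line, 60 mm above the table.
- torch: Black press-button pocket torch lying on the table, square section 24 mm (26 mm wide at the lens end), 100 mm long along its x, lens to +x, about 90 g. Origin: centre of its underside, z up.
- spatula: Bystander: steel sculpting spatula, to be left where it lies. Origin: on its underside.
- saucer: Bystander: ceramic saucer palette, to be left where it lies. Origin: on its underside.
- tape: Bystander: roll of paper tape, to be left where it lies. Origin: on its underside.
- paintbrush: Bystander: paint brush, to be left where it lies. Origin: on its underside.
- jar: Bystander: small jar, to be left where it lies. Origin: on its underside.
Things that resemble listed ones, but are neither listed nor needed, are in the scene too. Leave any orange look-alike of the pot2 alone.

How it is judged:
By the outcome, as a careful person would: the job done as asked, in the order asked, and still so for the second after the job is handed in, with the robot touching nothing.
Of pot1, pot2, pot3 only 2 to 3 are there at a start; the rules pass over those that are not, and their reading is None.
At some moment in a run one of pot1, pot2, pot3 may be knocked a few centimetres aside while the robot is not near it.
It also fails if it takes over 210 s, if anything falls off the work surface, if the arm or the gripper's body presses on something with over 40 N, if the wrist force passes 120 N, or if a joint passes its speed limit or range.

### The arm

A 6-joint arm with a two-finger parallel gripper is mounted at the origin on the work surface. World frame = base frame: x ahead of the robot, y to its left, z up, the work surface at z = 0. Lengths are in m, angles in rad, forces in N, time in s.
With the tool pointing down it reaches from about 0.4 to 0.825 m from the base axis. Payload 7 kg.
Tool frame: the origin (TCP) lies midway between the tips of the shut fingers; the grasp point (between the pads) lies 19 mm behind it; z points along the fingers, x is the direction in which the jaws open and shut, and the axes are right-handed (so a half turn about z gives the same grasp; the last joint's range is limited). The gripper opens to 88 mm and grips with 3 to 60 N. Pads are 19 mm wide; open, the fingers measure 130 mm over their backs; the gripper's body (78 mm by 193 mm) begins 47 mm behind the grasp point.
Start: joints at [1.449, 0.359, 0.012, 0, -1.224, -0.288], TCP at [0.269, 0.619, 0.227] pointing down, gripper open.
Joint ranges: [-3.07, 3.07], [-1.43, 2.12], [-1.02, 1.25], [-3.03, 1.67], [-3.05, -0], [-3.03, 3.03]. Speed limits (rad/s): [2.39, 2.39, 3.01, 3.14, 3.14, 3.14].

### API

Orientations are given as a 3x3 rotation matrix whose columns are the frame's x, y, z axes.
In Python, from cell import robot, eyes gives the robot as it stands.
- The arm moves only by the shell command python3 -m handwheel 'ROWS' [FORCE]. ROWS is JSON, a list of rows, each an object with "claw": the closure in counts, from 0 (fully open) to 255 (shut); "dp": the shift along the tool's x, y, z in mm, a list of three; "turn": the turn about the tool's z in degrees. In form: [{"claw": claw, "dp": [tx, ty, tz], "turn": turn}, ...]. A call has 1 to 10 rows; each row is the pose to reach, as a shift and turn from the pose measured when the call began, along the tool's axes at that moment; what a row does not reach only later rows make up. A row lasts 1/12 s, in which the tool goes at most 41.7 mm and 7.16 degrees, less where a joint would pass 70% of its speed; a pose out of reach is approached as far as the arm can. A call with a gripper value outside its range is refused whole. The fingers move at their own pace and stop on an object; FORCE is the grip in N (left out, the last holds). Time passes only in rows, so rows that repeat a pose let the fingers close. It gives the time, the measured TCP pose, the force and the opening at its end, in the units of the state.
- robot.get_obs(): the state, without advancing time (a new reading comes with each control period).
- eyes.snapshot(name): name is "scene" or "side" or "wrist"; returns a dict with "img" (420x560x3 uint8, red, green, blue), "depth" (420x560 float32, m along the optical axis (not along the pixel's ray), 0 where there is no reading), "vfov" (degrees; the focal length in pixels is half the picture's height over the tangent of half this angle, whatever the lens; pixels are square), "cx", "cy" (the principal point, pixels), "k1" (the pictures are not rectified: a ray, as slopes to the right and down, at radius r is drawn at 1 + k1 r^2 times it, then the intrinsics apply), "position" and "attitude" of the camera in the world; the wrist camera has in their place "hand_eye" (4x4, takes a point from camera to tool coordinates, whose origin is the TCP and whose axes are the tool frame's). Camera axes: x right, y down, z forward; pixel columns grow to the right and rows downward; lengths in m; the calibration is good to about 2 mm. A picture is of the moment at which its call begins: read the wrist's pose just before it.
- robot.close_job(): hands the job in, once; it reports no verdict.
The state is a dict: "time": time; "joint_pos": joint angles; "joint_vel": joint speeds; "joint_efforts": joint torques, N m; "position": TCP position; "eef_rot": TCP orientation; "contact_force": force on the tool from outside, world axes, zero at the start; "ft_torque": the same for the moment, N m; "grip_width": opening from 0.0 (shut) to 1.0 (fully open).
Only numpy, scipy, OpenCV 4.12 (cv2) and the standard library are available. Lean on these libraries where they do the work, as an engineer would, in place of code of your own. Each camera call takes 0.05 s, during which the arm holds its last target.

## Working session

There is one attempt and no reset: what is moved stays moved. The work goes in short steps, Python scripts to look and compute and a shell command to move; the robot and the scene stay as the last step left them, time stands still between calls to the robot, and variables do not carry over. Pictures are saved under pics/ and viewed, and the job is handed in when it is done.

```bash
ls; mkdir -p pics
cat > h.py <<'E'
import numpy as np, cv2
from cell import robot, eyes
def snap(n,fn=None):
    o=robot.get_obs(); s=eyes.snapshot(n)
    if n=='wrist':
        T=np.eye(4);T[:3,:3]=np.array(o['eef_rot']);T[:3,3]=o['position']
        M=T@np.array(s['hand_eye']); s['R'],s['p']=M[:3,:3],M[:3,3]
    else:
        s['R']=np.array(s['attitude']);s['p']=np.array(s['position'])
    h,w=s['img'].shape[:2]
    f=h/2/np.tan(np.radians(s['vfov'])/2)
    s['K']=np.array([[f,0,s['cx']],[0,f,s['cy']],[0,0,1.]]);s['D']=np.array([s['k1'],0,0,0,0.])
    if fn: cv2.imwrite('pics/'+fn,s['img'][:,:,::-1])
    return s
def rays(s,uv):
    uv=np.asarray(uv,float).reshape(-1,1,2)
    n=cv2.undistortPoints(uv,s['K'],s['D'])[:,0]
    return n
def onplane(s,uv,z):
    n=rays(s,uv); d=np.c_[n,np.ones(len(n))]@s['R'].T
    return s['p']+d*((z-s['p'][2])/d[:,2])[:,None]
def cloud(s):
    h,w=s['depth'].shape
    u,v=np.meshgrid(np.arange(w),np.arange(h))
    n=rays(s,np.c_[u.ravel(),v.ravel()])
    P=np.c_[n,np.ones(len(n))]*s['depth'].ravel()[:,None]
    P=P@s['R'].T+s['p']; P[s['depth'].ravel()==0]=np.nan
    return P.reshape(h,w,3)
def proj(s,X):
    X=np.asarray(X,float).reshape(-1,3); c=(X-s['p'])@s['R']
    return cv2.projectPoints(c,np.zeros(3),np.zeros(3),s['K'],s['D'])[0][:,0]
E
python3 - <<'E'
from h import *
np.set_printoptions(precision=3,suppress=True)
print(robot.get_obs())
for n in ['scene','side','wrist']:
    s=snap(n,n+'0.png'); print(n,s['p'],s['R'],s['vfov'],s['k1'],s['cx'],s['cy'])
    np.savez(n+'0.npz',**{k:s[k] for k in ['img','depth','R','p','K','D']})
E
```

```text
pics
{'time': 0.0, 'joint_pos': array([ 1.449,  0.359,  0.011, -0.   , -1.224, -0.288]), 'joint_vel': array([ 0.001, -0.001,  0.001,  0.   , -0.   ,  0.   ]), 'joint_efforts': array([ -0.001, -58.271,  29.306,   6.997,   0.007,  -0.   ]), 'position': array([0.269, 0.619, 0.226]), 'eef_rot': array([[-0.399, -0.917, -0.001],
       [-0.917,  0.399, -0.002],
       [ 0.002, -0.   , -1.   ]]), 'contact_force': array([-0.057, -0.41 , -0.142]), 'ft_torque': array([-0.042, -0.037,  0.002]), 'grip_width': 0.9995511186477747}
scene [ 1.234 -0.606  1.284] [[ 0.694  0.541 -0.475]
 [ 0.72  -0.534  0.443]
 [-0.014 -0.65  -0.76 ]] 43.15682138701115 -0.15376228737819014 281.09129406787685 204.44851706004388
side [ 0.046 -0.526  0.926] [[ 0.8   -0.412  0.437]
 [-0.6   -0.565  0.566]
 [ 0.014 -0.715 -0.699]] 55.064767958491075 -0.12149983975004765 280.37267904277536 204.42300987759566
wrist [0.342 0.587 0.385] [[-0.398 -0.877 -0.268]
 [-0.917  0.381  0.115]
 [ 0.001  0.292 -0.956]] 68.03835626870212 -0.01846329683420782 275.2064166543139 209.90367512766377
```

View pics/scene0.png

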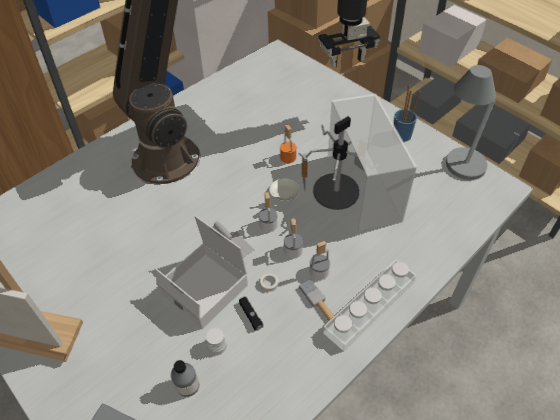

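View pics/side0.png

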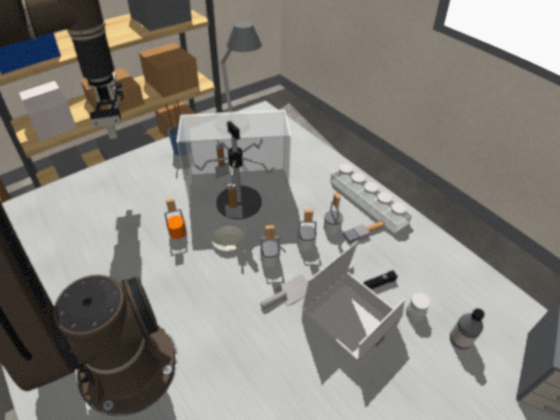

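View pics/wrist0.png

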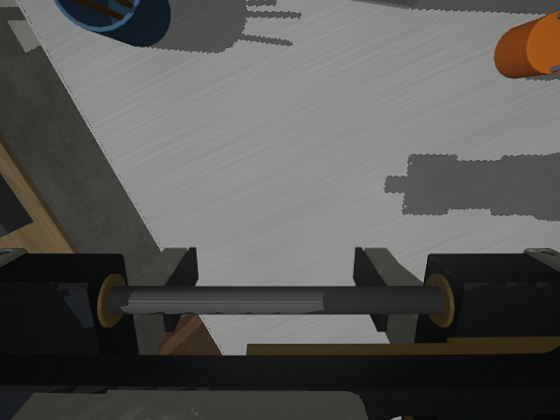

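Scene view: three white pots near (268,215), (293,243) and (320,265), orange look-alike at (288,150), torch at (251,313), box at (205,280), carousel at (338,160). I'll zoom in.

Run:
```python
import cv2
a=cv2.imread('pics/scene0.png');b=cv2.imread('pics/side0.png')
cv2.imwrite('pics/sc_crop.png',cv2.resize(a[100:370,140:420],(800,771//1),interpolation=3)[:600] if 0 else cv2.resize(a[95:295,220:430],(630,600),interpolation=3))
cv2.imwrite('pics/sc_crop2.png',cv2.resize(a[205:365,140:350],(788,600),interpolation=3))
cv2.imwrite('pics/sd_crop.png',cv2.resize(b[100:250,150:350],(800,600),interpolation=3))
cv2.imwrite('pics/sd_crop2.png',cv2.resize(b[190:360,240:440],(706,600),interpolation=3))
```

```text
(no output)
```

View pics/sc_crop.png

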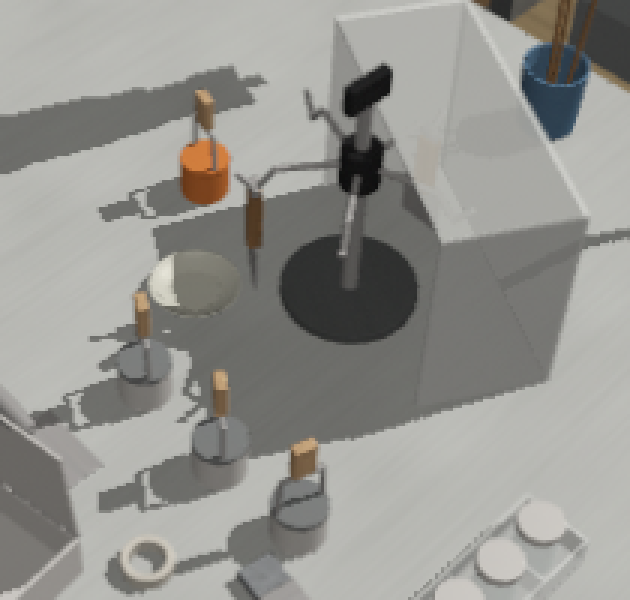

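View pics/sc_crop2.png

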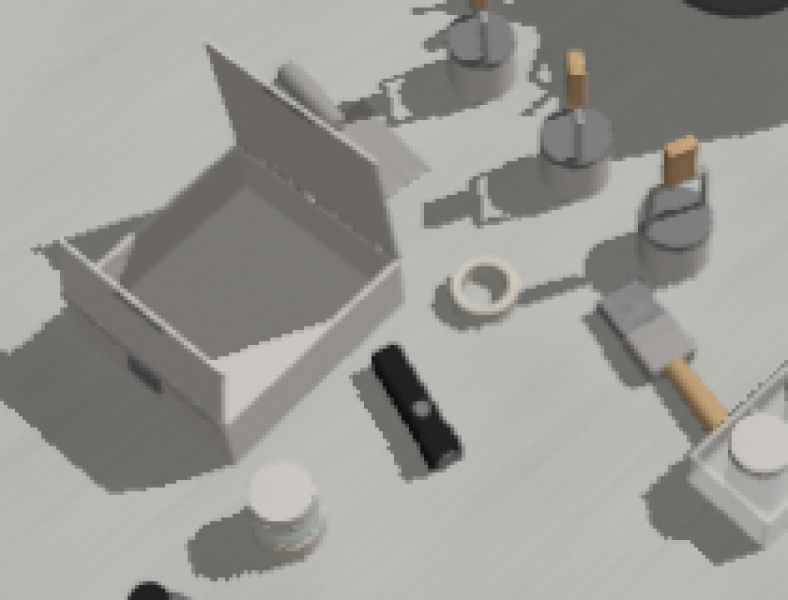

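View pics/sd_crop.png

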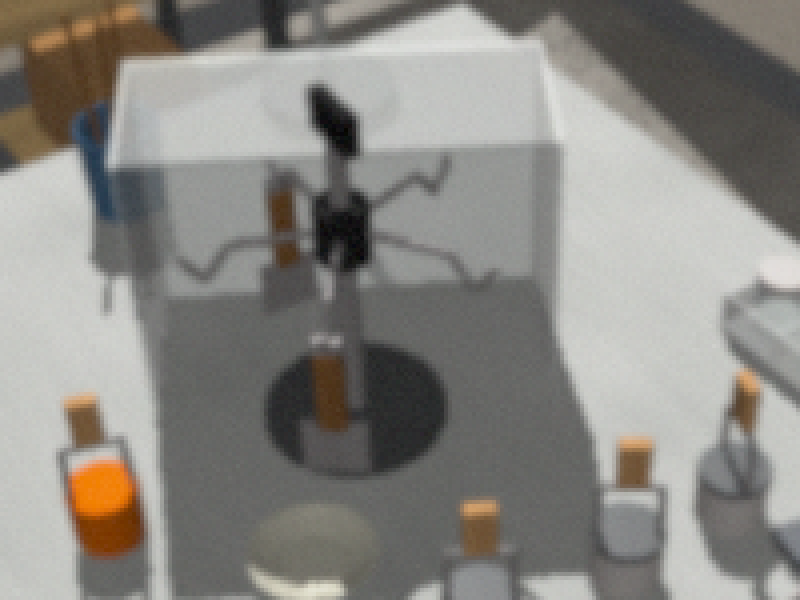

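View pics/sd_crop2.png

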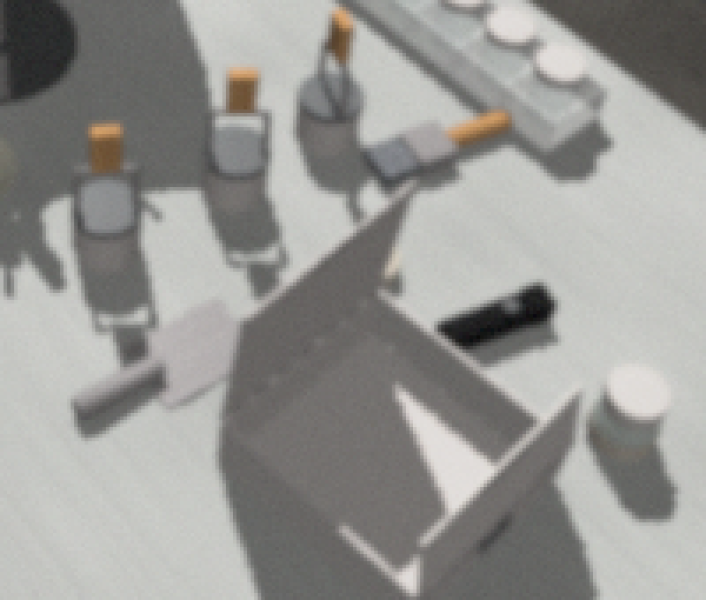

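```bash
cat > meas.py <<'E'
from h import *
np.set_printoptions(precision=3,suppress=True)
def comps(m,amin=12):
    n,l,st,c=cv2.connectedComponentsWithStats(m.astype(np.uint8),connectivity=8)
    return [(l==i,st[i],c[i]) for i in range(1,n) if st[i,4]>=amin]
def load(n):
    d=np.load(n); return {k:d[k] for k in d.files}
def wood(s):
    h=cv2.cvtColor(s['img'],cv2.COLOR_RGB2HSV); return (h[...,0]>8)&(h[...,0]<20)&(h[...,1]>90)&(h[...,2]>80)
E
python3 - <<'E'
from meas import *
for n in ['scene0.npz','side0.npz']:
    s=load(n); C=cloud(s); print(n)
    for m,st,c in comps(wood(s)):
        P=C[m];P=P[~np.isnan(P[:,0])]
        if len(P)==0: continue
        print(st,c,np.median(P,0),P.min(0),P.max(0))
    v=s['img'].max(2)
    for m,st,c in comps(v<50,15):
        P=C[m];P=P[~np.isnan(P[:,0])]
        if len(P): print('dark',st,c,np.median(P,0),P.min(0),P.max(0))
E
```

```text
scene0.npz
[   0    0   78  195 8748] [ 25.58  104.208] [-0.727 -0.201 -0.075] [-2.358 -0.484 -0.753] [-0.27   0.34   0.425]
[100   0  11   3  23] [104.087   0.652] [-0.846  0.302  0.18 ] [-0.882  0.283  0.172] [-0.833  0.323  0.184]
[ 268    0  125   97 5797] [333.662  36.388] [-0.282  1.175 -0.158] [-0.613  0.576 -0.754] [0.299 1.694 0.446]
[451   0 109  52 604] [514.73  26.5 ] [0.532 1.401 0.168] [0.203 1.377 0.148] [0.728 1.509 0.188]
[  58    5   67   91 1996] [94.793 55.295] [-1.009  0.253 -0.2  ] [-1.158  0.004 -0.219] [-0.167  0.462  0.465]
[40 18 13 13 64] [45.547 25.016] [-0.863  0.024  0.18 ] [-0.938 -0.003  0.171] [-0.817  0.04   0.188]
[89 19  5  6 16] [90.875 21.5  ] [-0.747  0.177  0.17 ] [-0.762  0.167  0.157] [-0.739  0.19   0.181]
[57 32  9  8 25] [61.   35.72] [-0.753  0.036  0.167] [-0.76   0.016  0.155] [-0.737  0.056  0.182]
[168  33  16  33 187] [174.053  52.497] [-0.788  0.575 -0.202] [-0.826  0.123 -0.23 ] [-0.064  0.606  0.318]
[334  37   7   3  12] [337.083  37.917] [-0.277  1.215 -0.176] [-0.284  1.188 -0.185] [-0.267  1.232 -0.161]
[ 477   38   83  177 67
[... 6580 characters left out ...]
.698 -0.173  0.03 ]
dark [ 82 297  11  10  76] [ 86.974 301.303] [-0.002  0.001  0.281] [-0.011 -0.009  0.279] [0.008 0.011 0.284]
dark [472 310  11  12  95] [477.011 315.147] [ 0.69  -0.439  0.129] [ 0.684 -0.449  0.109] [ 0.708 -0.429  0.135]
dark [ 23 332  10   7  17] [ 26.353 334.588] [-0.118 -0.02   0.301] [-0.123 -0.022  0.297] [-0.107 -0.018  0.308]
dark [ 34 343  10   7  17] [ 37.882 345.765] [-0.111 -0.032  0.273] [-0.117 -0.035  0.266] [-0.103 -0.029  0.28 ]
dark [ 46 354   5   9  15] [ 48.    357.933] [-0.108 -0.044  0.242] [-0.115 -0.046  0.235] [-0.101 -0.041  0.25 ]
dark [119 385  10   7  21] [123.857 387.429] [-0.025 -0.072  0.047] [-0.034 -0.077  0.031] [-0.022 -0.065  0.056]
```

Run:
```python
from meas import *
s=load('scene0.npz'); d=load('side0.npz')
cr=np.array([[337,20],[443,242],[588,218],[465,2]])/3+[220,95]
H=onplane(s,cr,0.244); print('hood scene',H); 
for i in range(4):
    e=H[(i+1)%4]-H[i]; print(np.linalg.norm(e),np.degrees(np.arctan2(e[1],e[0])))
cr=np.array([[108,165],[563,143],[543,42],[122,60]])/4+[150,100]
H=onplane(d,cr,0.244); print('hood side',H)
for i in range(4):
    e=H[(i+1)%4]-H[i]; print(np.linalg.norm(e),np.degrees(np.arctan2(e[1],e[0])))
for s_ in (s,d):
    C=cloud(s_)
    k=(C[...,2]>0.262)&(C[...,2]<.312)&(np.hypot(C[...,0]-.52,C[...,1]-.304)<.06)&(s_['img'].max(2)<70)
    P=C[k][:,:2]; m=P.mean(0);u,w,vt=np.linalg.svd(P-m); print('knob',len(P),m,w,np.degrees(np.arctan2(vt[0,1],vt[0,0])),P.min(0),P.max(0))
    k=(C[...,2]>0.297)&(C[...,2]<.312)&(np.hypot(C[...,0]-.52,C[...,1]-.304)<.06)
    P=C[k][:,:2]; m=P.mean(0);u,w,vt=np.linalg.svd(P-m); print('knobtop',len(P),m,w,np.degrees(np.arctan2(vt[0,1],vt[0,0])),(P-m)@vt[0])
    # disc ellipse
    k=(abs(C[...,2]-.012)<.012)&(np.hypot(C[...,0]-.52,C[...,1]-.304)<.09)&(s_['img'].max(2)<75)
    P=C[k][:,:2]; (c,r)=cv2.minEnclosingCircle(P.astype(np.float32)); print('disc',c,r)
    # hooks: points at z .165-.2 
    k=(C[...,2]>0.158)&(C[...,2]<.205)&(np.hypot(C[...,0]-.52,C[...,1]-.304)<.14)&(np.hypot(C[...,0]-.52,C[...,1]-.304)>.05)
    P=C[k]; a=np.degrees(np.arctan2(P[:,1]-.304,P[:,0]-.52)); print(np.histogram(a,np.arange(-180,181,12)))
    for c in comps(wood(s_)):
        P=C[c[0]];P=P[~np.isnan(P[:,0])]
        if len(P)>30 and 0.12<np.median(P[:,2])<.14 and abs(np.median(P[:,1]))<.1:
            Q=P[P[:,2]>.1][:,:2]; R=cv2.minAreaRect((Q*1000).astype(np.float32)); print('tab',R)
```

```text
hood scene [[0.394 0.406 0.244]
 [0.675 0.239 0.244]
 [0.75  0.358 0.244]
 [0.468 0.525 0.244]]
0.32715281783939315 -30.68504098457668
0.14072429810451603 58.08889215417726
0.32766066923727194 149.4058517560672
0.1401946440952875 -121.70831643858726
hood side [[0.386 0.412 0.244]
 [0.67  0.239 0.244]
 [0.744 0.359 0.244]
 [0.459 0.535 0.244]]
0.33212126292141625 -31.43194467211792
0.14176554841806205 58.512981564692424
0.33482241182989997 148.31062868967487
0.14329271222638768 -120.40767024450722
knob 161 [0.523 0.301] [0.208 0.039] -94.16426473254664 [0.514 0.275] [0.53  0.332]
knobtop 81 [0.52  0.302] [0.15 0.04] -95.83897231543465 [-0.023 -0.025 -0.026 -0.027 -0.01  -0.012 -0.019 -0.018 -0.023 -0.022
 -0.024 -0.032 -0.002 -0.005 -0.008 -0.012 -0.012 -0.014 -0.022 -0.021
 -0.024 -0.029  0.002  0.003 -0.002 -0.005 -0.011 -0.011 -0.015 -0.018
 -0.019 -0.021 -0.024  0.012  0.004  0.006  0.005 -0.002  0.002 -0.008
 -0.012 -0.013 -0.012  0.016  0.013  0.014  0.01   0.008  0.008  0.007
  0.    -0.002 -0.008  0.016  0.02   0.015  0.018  0.012  0.012  0.008
  0.006 -0.001  0.022  0.023  0.
[... 1547 characters left out ...]
30615538358688354) 0.07585266977548599
(array([ 0,  0,  0, 42, 50,  0,  0,  0,  0,  7, 62,  0,  0,  0,  0,  0, 51,
        0,  0,  0,  0,  0, 71,  0,  0,  0,  0,  2, 77,  0]), array([-180, -168, -156, -144, -132, -120, -108,  -96,  -84,  -72,  -60,
        -48,  -36,  -24,  -12,    0,   12,   24,   36,   48,   60,   72,
         84,   96,  108,  120,  132,  144,  156,  168,  180]))
tab ((689.0603637695312, 44.15582275390625), (22.909976959228516, 9.519067764282227), 62.250457763671875)
tab ((582.5979614257812, 42.37808609008789), (10.831290245056152, 18.44493293762207), 40.057525634765625)
tab ((460.7381896972656, 57.61195755004883), (12.90088176727295, 21.197086334228516), 59.7969856262207)
```

Run:
```python
from meas import *
s=load('scene0.npz'); d=load('side0.npz')
# box rim corners manually from crops
c=lambda L,sc,o:np.array(L)/sc+o
sc=788/210
print('scene: near-right floor corner bottom', onplane(s,c([[235,463]],sc,[140,205]),0), 'rim right corners', onplane(s,c([[222,398],[402,262],[240,150]],[sc,sc],[140,205]),0.055))
sd=706/200
print('side rim', onplane(d,c([[232,430],[378,292],[535,418],[415,560]],sd,[240,190]),0.055))
for n,x in (('s',s),('d',d)):
    C=cloud(x); X=C.reshape(-1,3)
    m=(X[:,0]>.3)&(X[:,0]<.75)&(X[:,1]>-.4)&(X[:,1]<0.03)&(X[:,2]>.07)&(X[:,2]<.25)
    P=X[m]; k=(P[:,1]>-.5)
    print(n,len(P)); 
    # cluster in xy
    img=np.zeros((450,450),np.uint8); q=((P[:,:2]-[.3,-.4])*1000).astype(int); img[q[:,1].clip(0,449),q[:,0].clip(0,449)]=1
    img=cv2.dilate(img,np.ones((9,9)))
    nn,l,st,cc=cv2.connectedComponentsWithStats(img)
    lab=l[q[:,1].clip(0,449),q[:,0].clip(0,449)]
    for i in range(1,nn):
        R=P[lab==i]
        if len(R)<40: continue
        r=cv2.minAreaRect((R[:,:2]*1000).astype(np.float32)); print(len(R),r,'zmax',R[:,2].max(), np.round(cv2.boxPoints(r)))
        mm=R.mean(0);vt=np.linalg.svd(R-mm)[2]; print('  plane normal',vt[2],mm)
    t=(X[:,0]>.58)&(X[:,0]<.73)&(X[:,1]>-.24)&(X[:,1]<-.15)&(X[:,2]>.017)&(X[:,2]<.04)&(x['img'].reshape(-1,3).max(1)<75)
    print('torch',cv2.minAreaRect((X[t][:,:2]*1000).astype(np.float32)),np.median(X[t][:,2]))
```

```text
scene: near-right floor corner bottom [[ 0.599 -0.311  0.   ]] rim right corners [[ 0.581 -0.298  0.055]
 [ 0.584 -0.132  0.055]
 [ 0.421 -0.153  0.055]]
side rim [[ 0.414 -0.159  0.055]
 [ 0.577 -0.134  0.055]
 [ 0.591 -0.281  0.055]
 [ 0.448 -0.306  0.055]]
s 1522
543 ((513.4827880859375, -314.2496032714844), (170.3640899658203, 14.964691162109375), 5.589023590087891) zmax 0.12015408699485164 [[ 428. -315.]
 [ 429. -330.]
 [ 599. -313.]
 [ 598. -299.]]
  plane normal [-0.097  0.976 -0.195] [ 0.516 -0.314  0.096]
944 ((498.31121826171875, -148.21807861328125), (172.0120391845703, 12.821483612060547), 6.585544586181641) zmax 0.1972552459282575 [[ 412. -152.]
 [ 414. -164.]
 [ 584. -145.]
 [ 583. -132.]]
  plane normal [ 0.105 -0.992 -0.07 ] [ 0.502 -0.148  0.135]
torch ((659.49658203125, -193.2397003173828), (24.304096221923828, 99.18463134765625), 77.34915924072266) 0.02408492467141754
d 1637
593 ((512.0238647460938, -312.1441345214844), (168.67660522460938, 12.66303825378418), 5.86198091506958) zmax 0.12039034860286257 [[ 427. -314.]
 [ 429. -327.]
 [ 597. -310.]
 [ 595. -297.]]
  plane normal [-0.098  0.975 -0.199] [ 0.505 -0.313  0.097]
1015 ((496.193115234375, -145.9839324951172), (168.6774139404297, 13.517324447631836), 6.071342945098877) zmax 0.19282213256031544 [[ 412. -148.]
 [ 413. -162.]
 [ 581. -144.]
 [ 579. -130.]]
  plane normal [ 0.103 -0.991 -0.082] [ 0.49  -0.148  0.137]
torch ((655.2025146484375, -191.81231689453125), (23.09832000732422, 92.39979553222656), 77.66122436523438) 0.024242984457352734
```

```bash
cat > go.py <<'E'
import sys
from h import *
np.set_printoptions(precision=4,suppress=True)
def go(x,y,z,yaw=None):
    """print dp (mm) and turn (deg) to bring TCP to x,y,z with tool x axis at world yaw (mod 180 alternatives)"""
    o=robot.get_obs();R=np.array(o['eef_rot']);p=np.array(o['position'])
    dp=R.T@(np.array([x,y,z])-p)*1000
    cur=np.degrees(np.arctan2(R[1,0],R[0,0]))
    print('pos',p,'yaw',round(cur,1),'R z',R[:,2],'j',np.degrees(o['joint_pos']).round(1),'F',np.array(o['contact_force']).round(1),'w',round(o['grip_width'],3),'t',o['time'])
    print('dp',dp.round(1),'dz only', (R.T@np.array([0,0,1.])).round(3))
    if yaw is not None:
        t=-(yaw-cur); print('turn',[round((t+180*k+360)%360-360*(((t+180*k+360)%360)>180),1) for k in (0,1)])
if __name__=='__main__':
    a=[float(v) for v in sys.argv[1:]]; go(*a)
E
python3 go.py .518 .304 .36 180
```

```text
pos [0.2688 0.6188 0.2258] yaw -113.5 R z [-0.0004 -0.0012 -1.    ] j [ 83.   20.6   0.6  -0.  -70.1 -16.5] F [ 0.3 -0.5 -0.2] w 1.003 t 0.15
dp [ 189.6 -354.  -133.9] dz only [ 0.001 -0.    -1.   ]
turn [np.float64(66.5), np.float64(-113.5)]
```

```bash
python3 -m handwheel '[{"claw":0,"dp":[0,0,-41],"turn":7},{"claw":0,"dp":[0,0,-82],"turn":14},{"claw":0,"dp":[0,0,-120],"turn":21},{"claw":0,"dp":[30,-50,-134],"turn":28},{"claw":0,"dp":[50,-90,-134],"turn":35},{"claw":0,"dp":[70,-130,-134],"turn":42},{"claw":0,"dp":[90,-165,-134],"turn":49},{"claw":0,"dp":[108,-200,-134],"turn":56},{"claw":0,"dp":[125,-235,-134],"turn":63},{"claw":0,"dp":[140,-262,-134],"turn":66.5}]' 10; python3 go.py .518 .304 .36 180
```

```text
time: 0.98
position: [0.4499, 0.3896, 0.36]
eef_rot: [[-1.0, 0.006, -0.001], [0.006, 1.0, -0.001], [0.001, -0.001, -1.0]]
contact_force: [0.9, 0.5, 0.4]
grip_width: 0.997
pos [0.4499 0.3896 0.36  ] yaw 179.6 R z [-0.0005 -0.0012 -1.    ] j [ 59.7   9.9   3.3   0.  -83.5 -60.1] F [0.9 0.5 0.4] w 0.997 t 0.9833
dp [-68.6 -85.1   0.1] dz only [ 0.001 -0.001 -1.   ]
turn [np.float64(-0.4), np.float64(179.6)]
```

```bash
python3 -m handwheel '[{"claw":0,"dp":[-30,-38,0],"turn":0},{"claw":0,"dp":[-55,-70,0],"turn":0},{"claw":0,"dp":[-68,-85,0],"turn":0},{"claw":0,"dp":[-68,-85,0],"turn":0}]'
python3 - <<'E'
from h import *
snap('wrist','w1.png')
E
python3 go.py .518 .304 .36 180
```

```text
time: 1.32
position: [0.5197, 0.3002, 0.3599]
eef_rot: [[-1.0, 0.01, -0.001], [0.01, 1.0, -0.002], [0.001, -0.002, -1.0]]
contact_force: [-0.7, 1.2, 1.0]
grip_width: 1.0
pos [0.5187 0.3019 0.3598] yaw 179.4 R z [-0.0009 -0.0017 -1.    ] j [ 48.9  10.4   3.9   0.  -83.6 -49.4] F [-0.1  1.4  0.7] w 0.998 t 1.3667
dp [ 0.7  2.1 -0.2] dz only [ 0.001 -0.002 -1.   ]
turn [np.float64(-0.6), np.float64(179.4)]
```

View pics/w1.png

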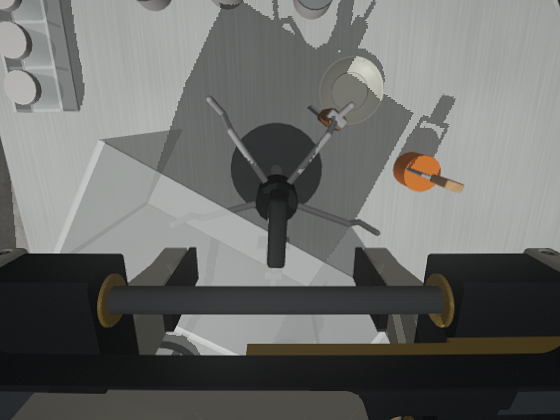

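Run:
```python
from meas import *
s=snap('wrist'); C=cloud(s)
k=(C[...,2]>0.293)&(C[...,2]<.312)&(np.hypot(C[...,0]-.52,C[...,1]-.304)<.05)
P=C[k]; print(len(P),P[:,2].mean(),cv2.minAreaRect((P[:,:2]*1000).astype(np.float32)))
for px in [(213,102),(378,232),(350,105)]: print(px,onplane(s,[px],.19))
c=onplane(s,[(277,165)],0.0)
m=(s['img'].max(2)<60)&(abs(C[...,2]-.01)<.012)
P=C[m]; print('disc',cv2.minEnclosingCircle((P[:,:2]*1000).astype(np.float32)))
# hooks
for a0 in (-126,-54,18,90,162):
  r=np.hypot(C[...,0]-.518,C[...,1]-.304);a=np.degrees(np.arctan2(C[...,1]-.304,C[...,0]-.518))
  k=(abs((a-a0+180)%360-180)<15)&(r>.04)&(r<.09)&(C[...,2]>.17)&(C[...,2]<.2)
  print(a0,k.sum(),np.median(a[k]) if k.sum() else None)
```

```text
1343 0.3038164749143761 ((519.1102905273438, 305.4556579589844), (55.51353454589844, 13.989442825317383), 87.1321792602539)
(213, 102) [[0.581 0.209 0.19 ]]
(378, 232) [[0.403 0.35  0.19 ]]
(350, 105) [[0.443 0.213 0.19 ]]
disc ((425.24908447265625, 356.63458251953125), 439.0187683105469)
-126 336 -128.87808594769655
-54 334 -55.43776276894843
18 70 15.452236042411357
90 0 None
162 274 157.99117485328784
```

```bash
python3 go.py .5188 .3053 .272 177.1; python3 -m handwheel '[{"claw":0,"dp":[0,3,30],"turn":2.3},{"claw":0,"dp":[0,3.5,60],"turn":2.3},{"claw":0,"dp":[0,3.5,88],"turn":2.3},{"claw":0,"dp":[0,3.5,88],"turn":2.3},{"claw":120,"dp":[0,3.5,88],"turn":2.3},{"claw":160,"dp":[0,3.5,88],"turn":2.3},{"claw":200,"dp":[0,3.5,88],"turn":2.3},{"claw":255,"dp":[0,3.5,88],"turn":2.3},{"claw":255,"dp":[0,3.5,88],"turn":2.3},{"claw":255,"dp":[0,3.5,88],"turn":2.3}]' 10;python3 go.py .5188 .3053 .272 177.1
```

```text
pos [0.518  0.303  0.3597] yaw 179.5 R z [-0.0011 -0.0014 -1.    ] j [ 49.   10.4   3.9   0.  -83.6 -49.5] F [-0.6  0.1 -0.6] w 1.003 t 1.4167
dp [-0.9  2.4 87.7] dz only [ 0.001 -0.001 -1.   ]
turn [np.float64(2.4), np.float64(-177.6)]
time: 2.25
position: [0.5181, 0.3066, 0.2727]
eef_rot: [[-0.999, 0.049, 0.0], [0.049, 0.999, -0.0], [-0.0, -0.0, -1.0]]
contact_force: [-0.2, -0.3, 0.2]
grip_width: 0.604
pos [0.5181 0.3066 0.2727] yaw 177.2 R z [ 0.     -0.0004 -1.    ] j [ 49.2  12.2  -4.8   0.  -73.  -52. ] F [-0.2 -0.3  0.2] w 0.604 t 2.25
dp [-0.7 -1.3  0.7] dz only [-0. -0. -1.]
turn [np.float64(0.1), np.float64(-179.9)]
```

```bash
python3 -m handwheel '[{"claw":255,"dp":[0,-1,0],"turn":0},{"claw":255,"dp":[0,-1,0],"turn":0},{"claw":255,"dp":[0,-1,0],"turn":0},{"claw":255,"dp":[0,-1,0],"turn":0},{"claw":255,"dp":[0,-1,0],"turn":0},{"claw":255,"dp":[0,-1,0],"turn":0},{"claw":255,"dp":[0,-1,0],"turn":0}]' 20;python3 go.py .5188 .3053 .272 177.1
```

```text
time: 2.83
position: [0.5186, 0.3056, 0.2726]
eef_rot: [[-0.999, 0.049, 0.001], [0.049, 0.999, -0.0], [-0.001, -0.0, -1.0]]
contact_force: [4.4, -1.3, -0.8]
grip_width: 0.155
pos [0.5186 0.3056 0.2726] yaw 177.2 R z [ 0.0007 -0.0005 -1.    ] j [ 49.1  12.2  -4.9   0.1 -72.9 -52. ] F [ 4.4 -1.3 -0.8] w 0.155 t 2.8333
dp [-0.2 -0.3  0.6] dz only [-0.001 -0.    -1.   ]
turn [np.float64(0.1), np.float64(-179.9)]
```

```bash
python3 -m handwheel '[{"claw":255,"dp":[0,0,0],"turn":5},{"claw":255,"dp":[0,0,0],"turn":12},{"claw":255,"dp":[0,0,0],"turn":19},{"claw":255,"dp":[0,0,0],"turn":26},{"claw":255,"dp":[0,0,0],"turn":33},{"claw":255,"dp":[0,0,0],"turn":40},{"claw":255,"dp":[0,0,0],"turn":47},{"claw":255,"dp":[0,0,0],"turn":54},{"claw":255,"dp":[0,0,0],"turn":60},{"claw":255,"dp":[0,0,0],"turn":64}]';python3 go.py .5188 .3053 .272 113.1
```

```text
time: 3.67
position: [0.518, 0.306, 0.2726]
eef_rot: [[-0.389, 0.921, -0.0], [0.921, 0.389, 0.0], [0.0, -0.0, -1.0]]
contact_force: [-3.1, 2.2, 1.0]
grip_width: 0.155
pos [0.518  0.306  0.2726] yaw 112.9 R z [-0.0001  0.0001 -1.    ] j [  49.2   12.2   -4.9   -0.   -72.9 -116.3] F [-3.1  2.2  1. ] w 0.155 t 3.6667
dp [-1.   0.5  0.6] dz only [ 0. -0. -1.]
turn [np.float64(-0.2), np.float64(179.8)]
```

```bash
python3 -m handwheel '[{"claw":60,"dp":[0,0,0],"turn":0},{"claw":60,"dp":[0,0,0],"turn":0},{"claw":60,"dp":[0,0,0],"turn":0},{"claw":60,"dp":[0,0,0],"turn":0},{"claw":60,"dp":[0,0,-30],"turn":0},{"claw":60,"dp":[0,0,-60],"turn":0},{"claw":60,"dp":[0,0,-80],"turn":0},{"claw":60,"dp":[0,0,-80],"turn":0}]';python3 go.py .60 .10 .30 149
python3 - <<'E'
from meas import *
s=snap('wrist','w2.png'); C=cloud(s)
k=(C[...,2]>0.293)&(C[...,2]<.312)&(np.hypot(C[...,0]-.52,C[...,1]-.304)<.05)
P=C[k]; print(len(P),P[:,2].mean(),cv2.minAreaRect((P[:,:2]*1000).astype(np.float32)))
r=np.hypot(C[...,0]-.519,C[...,1]-.3055);a=np.degrees(np.arctan2(C[...,1]-.3055,C[...,0]-.519))
for a0 in (-121,):
  for r0 in (.05,.06,.07,.08,.09,.1,.11,.12):
    k=(abs((a-a0+180)%360-180)<15)&(abs(r-r0)<.005)&(C[...,2]>.15)&(C[...,2]<.2)
    if k.sum(): print(r0,k.sum(),np.median(a[k]),C[k].mean(0))
E
```

```text
time: 4.33
position: [0.5197, 0.3066, 0.3579]
eef_rot: [[-0.39, 0.921, 0.006], [0.921, 0.39, 0.004], [0.002, 0.007, -1.0]]
contact_force: [-0.3, 0.3, 0.1]
grip_width: 0.702
pos [0.5197 0.3066 0.3579] yaw 113.0 R z [ 0.0061  0.0043 -1.    ] j [  49.1   10.4    3.6    0.1  -82.8 -116.2] F [-0.3  0.3  0.1] w 0.702 t 4.3333
dp [-221.7   -7.    57.5] dz only [ 0.002  0.007 -1.   ]
turn [np.float64(-36.0), np.float64(144.0)]
1385 0.3037764399060433 ((518.8203735351562, 306.3056945800781), (55.91496658325195, 13.971291542053223), 21.977306365966797)
0.05 67 -123.0192821091061 [0.492 0.264 0.196]
0.06 70 -122.93433090937444 [0.487 0.255 0.196]
0.07 69 -122.4534909661761 [0.481 0.246 0.197]
0.08 72 -122.22244971782007 [0.476 0.238 0.197]
0.09 64 -122.38569958442103 [0.471 0.23  0.19 ]
0.1 62 -122.33527826164394 [0.466 0.221 0.176]
0.11 88 -122.2157549957856 [0.46  0.212 0.179]
0.12 69 -122.11436628356836 [0.456 0.205 0.19 ]
```

View pics/w2.png

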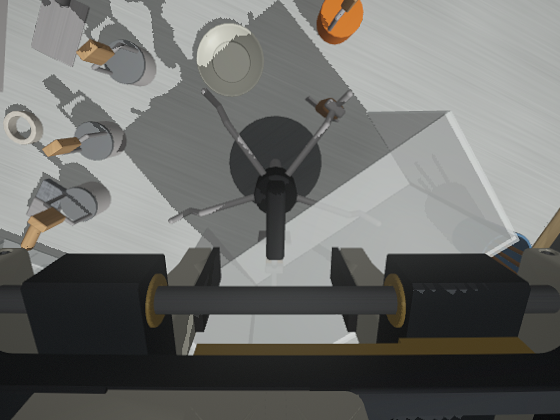

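```bash
python3 go.py .585 .09 .28 148; python3 -m handwheel '[{"claw":0,"dp":[-38,0,0],"turn":-6},{"claw":0,"dp":[-78,0,0],"turn":-13},{"claw":0,"dp":[-118,0,0],"turn":-20},{"claw":0,"dp":[-150,-5,30],"turn":-27},{"claw":0,"dp":[-185,-10,50],"turn":-34},{"claw":0,"dp":[-215,-20,70],"turn":-35},{"claw":0,"dp":[-225,-24,78],"turn":-35},{"claw":0,"dp":[-225,-24,78],"turn":-35}]';python3 go.py .585 .09 .28 148
cat > pots.py <<'E'
from meas import *
import sys
s=snap('wrist',sys.argv[1]); C=cloud(s)
h=cv2.cvtColor(s['img'],cv2.COLOR_RGB2HSV)
for m,st,c in comps(wood(s),40):
    P=C[m];P=P[~np.isnan(P[:,0])]
    top=P[(P[:,2]>.134)]
    if len(top)<30: continue
    top=top[top[:,2]<np.median(np.sort(top[:,2])[-30:])+.01]
    r=cv2.minAreaRect((top[:,:2]*1000).astype(np.float32)); b=cv2.boxPoints(r)
    e=b[1]-b[0] if np.linalg.norm(b[1]-b[0])>np.linalg.norm(b[2]-b[1]) else b[2]-b[1]
    print('px',c.round(),'n',len(top),'ctr',np.round(r[0],1),'size',np.round(r[1],1),'yaw long',np.degrees(np.arctan2(e[1],e[0])).round(1),'zmax',np.percentile(P[:,2],98))
    # lid
E
python3 pots.py w3.png
```

```text
pos [0.5189 0.3065 0.3553] yaw 112.9 R z [ 0.0034  0.0032 -1.    ] j [  49.1   10.5    3.4    0.   -82.7 -116.2] F [ 0.  -0.1 -1. ] w 0.733 t 4.3833
dp [-225.3  -23.8   74.8] dz only [ 0.002  0.004 -1.   ]
turn [np.float64(-35.1), np.float64(144.9)]
time: 5.05
position: [0.5831, 0.087, 0.2732]
eef_rot: [[-0.846, 0.533, -0.002], [0.533, 0.846, 0.001], [0.003, -0.0, -1.0]]
contact_force: [0.0, 0.1, -0.4]
grip_width: 1.002
pos [0.5831 0.087  0.2732] yaw 147.8 R z [-0.0022  0.0012 -1.    ] j [ 27.4  11.1  -6.2  -0.1 -72.8 -59.6] F [ 0.   0.1 -0.4] w 1.002 t 5.05
dp [-0.   3.6 -6.8] dz only [ 0.003 -0.    -1.   ]
turn [np.float64(-0.2), np.float64(179.8)]
px [368. 105.] n 365 ctr [465.9  56.9] size [11.1 23.9] yaw long -32.0 zmax 0.14282860177744644
px [247. 163.] n 302 ctr [587.  43.] size [12.1 22.8] yaw long -37.0 zmax 0.1425687948959403
px [159. 218.] n 255 ctr [692.7  43. ] size [23.1 11.9] yaw long 72.0 zmax 0.1428839044776009
```

View pics/w3.png

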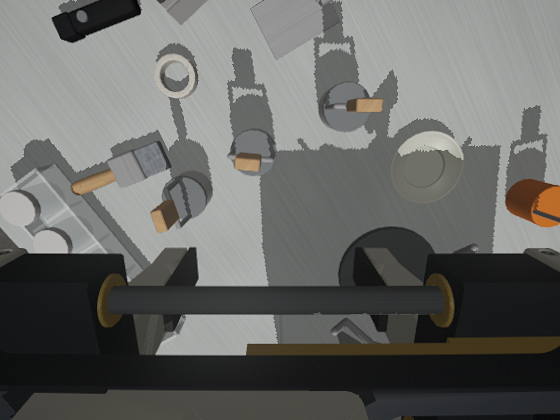

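```bash
python3 go.py .466 .057 .108 148
```

```text
pos [0.584  0.0886 0.275 ] yaw 147.8 R z [ 0.0003  0.0019 -1.    ] j [ 27.5  11.   -6.   -0.1 -72.9 -59.7] F [-0.2  0.6  0.3] w 0.999 t 5.1
dp [ 82.9 -89.9 166.9] dz only [ 0.001  0.002 -1.   ]
turn [np.float64(-0.2), np.float64(179.8)]
```

```bash
python3 -m handwheel '[{"claw":110,"dp":[25,-28,0],"turn":0},{"claw":110,"dp":[50,-56,10],"turn":0},{"claw":110,"dp":[75,-82,20],"turn":0},{"claw":110,"dp":[83,-90,30],"turn":0},{"claw":110,"dp":[83,-90,60],"turn":0},{"claw":110,"dp":[83,-90,60],"turn":0}]' 20;python3 go.py .466 .057 .108 148; python3 pots.py w4.png
```

```text
time: 5.6
position: [0.4631, 0.0571, 0.2121]
eef_rot: [[-0.847, 0.532, -0.003], [0.532, 0.847, 0.002], [0.004, -0.0, -1.0]]
contact_force: [-1.6, -0.4, -1.3]
grip_width: 0.615
pos [0.4631 0.0571 0.2121] yaw 147.9 R z [-0.0033  0.0018 -1.    ] j [ 31.1   1.3 -25.6  -0.2 -63.2 -63.2] F [-1.6 -0.4 -1.3] w 0.615 t 5.6
dp [ -2.9   1.5 104.1] dz only [ 0.004 -0.    -1.   ]
turn [np.float64(-0.1), np.float64(179.9)]
px [274. 217.] n 424 ctr [465.   56.2] size [11.9 22.1] yaw long -31.4 zmax 0.14261482335057554
```

View pics/w4.png

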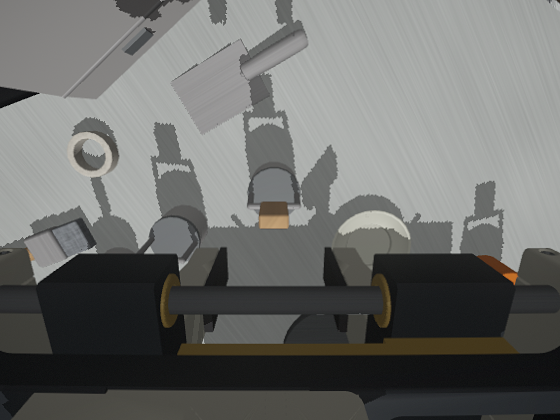

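Pot A's tab is centred at (274,215) between the fingers. Descend and grip.

```bash
python3 go.py .465 .0565 .108 148; python3 -m handwheel '[{"claw":110,"dp":[-1,0,35],"turn":0},{"claw":110,"dp":[-1,0,70],"turn":0},{"claw":110,"dp":[-1.5,0.5,95],"turn":0},{"claw":110,"dp":[-1.5,0.5,104],"turn":0},{"claw":255,"dp":[-1.5,0.5,104],"turn":0},{"claw":255,"dp":[-1.5,0.5,104],"turn":0},{"claw":255,"dp":[-1.5,0.5,104],"turn":0},{"claw":255,"dp":[-1.5,0.5,104],"turn":0},{"claw":255,"dp":[-1.5,0.5,104],"turn":0},{"claw":255,"dp":[-1.5,0.5,104],"turn":0}]' 25;python3 go.py .465 .0565 .108 148
```

```text
pos [0.4645 0.0572 0.2141] yaw 147.9 R z [-0.0021  0.001  -1.    ] j [ 31.1   1.3 -25.3  -0.1 -63.4 -63.2] F [-0.6  0.5  0.3] w 0.586 t 5.65
dp [ -1.   -0.3 106.1] dz only [ 0.002 -0.    -1.   ]
turn [np.float64(-0.1), np.float64(179.9)]
time: 6.48
position: [0.4668, 0.0574, 0.1115]
eef_rot: [[-0.847, 0.531, 0.0], [0.531, 0.847, 0.002], [0.001, 0.002, -1.0]]
contact_force: [-1.0, 1.0, 7.6]
grip_width: 0.271
pos [0.4668 0.0574 0.1115] yaw 147.9 R z [ 0.0004  0.0021 -1.    ] j [ 31.    7.7 -33.5  -0.1 -48.8 -63. ] F [-1.   1.   7.6] w 0.271 t 6.4833
dp [ 1.  -1.7  3.5] dz only [ 0.001  0.002 -1.   ]
turn [np.float64(-0.1), np.float64(179.9)]
```

```bash
python3 -m handwheel '[{"claw":255,"dp":[0,0,-40],"turn":0},{"claw":255,"dp":[0,0,-80],"turn":0},{"claw":255,"dp":[0,0,-110],"turn":0},{"claw":255,"dp":[0,0,-110],"turn":0}]' 30;python3 go.py .426 .157 .2165 148
```

```text
time: 6.82
position: [0.4699, 0.058, 0.2284]
eef_rot: [[-0.848, 0.531, 0.01], [0.531, 0.848, 0.006], [-0.006, 0.01, -1.0]]
contact_force: [0.8, 0.1, -1.5]
grip_width: 0.271
pos [0.4699 0.058  0.2284] yaw 147.9 R z [ 0.0104  0.0056 -0.9999] j [ 31.    0.7 -24.1   0.  -64.6 -63. ] F [ 0.8  0.1 -1.5] w 0.271 t 6.8167
dp [89.8 60.5 12. ] dz only [-0.006  0.01  -1.   ]
turn [np.float64(-0.1), np.float64(179.9)]
```

```bash
python3 -m handwheel '[{"claw":255,"dp":[30,20,0],"turn":0},{"claw":255,"dp":[60,40,0],"turn":0},{"claw":255,"dp":[80,54,6],"turn":0},{"claw":255,"dp":[90,60,12],"turn":0},{"claw":255,"dp":[90,60,12],"turn":0},{"claw":255,"dp":[90,60,12],"turn":0}]';python3 go.py .4634 .2168 .2165 148
python3 - <<'E'
from h import *
snap('side','sd5.png');snap('scene','sc5.png')
a=cv2.imread('pics/sd5.png')[100:250,150:350];b=cv2.imread('pics/sc5.png')[95:245,220:420]
cv2.imwrite('pics/p5.png',np.vstack([cv2.resize(a,(400,300),interpolation=2),cv2.resize(b,(400,300),interpolation=2)]))
E
```

```text
time: 7.32
position: [0.4251, 0.1569, 0.2164]
eef_rot: [[-0.848, 0.529, 0.01], [0.529, 0.848, 0.005], [-0.006, 0.01, -1.0]]
contact_force: [1.0, -1.6, -1.0]
grip_width: 0.272
pos [0.4251 0.1569 0.2164] yaw 148.0 R z [ 0.01    0.0053 -0.9999] j [ 45.5  -0.9 -27.4   0.2 -62.9 -77.5] F [ 1.  -1.6 -1. ] w 0.272 t 7.3167
dp [-0.8 71.1  0.6] dz only [-0.006  0.01  -1.   ]
turn [np.float64(0.0), np.float64(-180.0)]
```

View pics/p5.png

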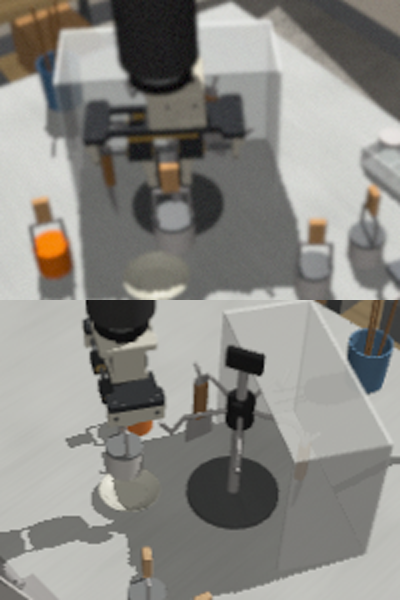

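```bash
cat > lid.py <<'E'
from meas import *
import sys
cx,cy=float(sys.argv[1]),float(sys.argv[2])
for n in ('scene','side'):
    s=snap(n);C=cloud(s)
    k=(np.hypot(C[...,0]-cx,C[...,1]-cy)<.032)&(C[...,2]>.05)&(C[...,2]<.30)
    P=C[k]; hz,e=np.histogram(P[:,2],np.arange(.05,.3,.006)); print(n,len(P),[(round(a,3),int(b)) for a,b in zip(e,hz) if b])
    g=s['img'][k]
    w=wood(s)&k
    if w.sum(): print(' wood',w.sum(),C[w].mean(0),C[w][:,2].min(),C[w][:,2].max())
E
python3 lid.py .425 .157
```

```text
scene 414 [(np.float64(0.104), 10), (np.float64(0.11), 24), (np.float64(0.116), 22), (np.float64(0.122), 29), (np.float64(0.128), 23), (np.float64(0.134), 26), (np.float64(0.14), 21), (np.float64(0.146), 29), (np.float64(0.152), 122), (np.float64(0.158), 65), (np.float64(0.164), 5), (np.float64(0.17), 6), (np.float64(0.176), 4), (np.float64(0.182), 1), (np.float64(0.188), 4), (np.float64(0.194), 3), (np.float64(0.2), 8), (np.float64(0.206), 1), (np.float64(0.218), 6)]
 wood 3 [0.447 0.15  0.215] 0.19970008442903286 0.22356742709937039
side 880 [(np.float64(0.098), 1), (np.float64(0.104), 17), (np.float64(0.11), 24), (np.float64(0.116), 30), (np.float64(0.122), 31), (np.float64(0.128), 31), (np.float64(0.134), 32), (np.float64(0.14), 30), (np.float64(0.146), 27), (np.float64(0.152), 179), (np.float64(0.158), 74), (np.float64(0.164), 8), (np.float64(0.17), 7), (np.float64(0.176), 7), (np.float64(0.182), 6), (np.float64(0.188), 6), (np.float64(0.194), 10), (np.float64(0.2), 30), (np.float64(0.206), 15), (np.float64(0.212), 19), (np.float64(0.218), 22), (np.float64(0.224), 41), (np.float64(0.23), 43), (np.float64(0.236), 36), (np.float64(0.242), 53), (np.float64(0.248), 26), (np.float64(0.254), 29), (np.float64(0.26), 27), (np.float64(0.266), 2), (np.float64(0.272), 2), (np.float64(0.278), 3), (np.float64(0.29), 1)]
 wood 132 [0.42  0.152 0.231] 0.20545072391208785 0.25460948430677466
```

```bash
python3 -m handwheel '[{"claw":255,"dp":[0,10,0.5],"turn":0},{"claw":255,"dp":[0,22,0.5],"turn":0},{"claw":255,"dp":[-0.5,34,0.5],"turn":0},{"claw":255,"dp":[-0.5,46,0.8],"turn":0},{"claw":255,"dp":[-0.8,58,1],"turn":0},{"claw":255,"dp":[-0.8,68,1],"turn":0},{"claw":255,"dp":[-0.8,71,1],"turn":0},{"claw":255,"dp":[-0.8,71,1],"turn":0}]';python3 go.py .4634 .2168 .2165 148
python3 - <<'E'
from h import *
snap('side','sd6.png');snap('scene','sc6.png')
a=cv2.imread('pics/sd6.png')[100:250,150:350];b=cv2.imread('pics/sc6.png')[95:245,220:420]
cv2.imwrite('pics/p6.png',np.vstack([cv2.resize(a,(400,300),interpolation=2),cv2.resize(b,(400,300),interpolation=2)]))
E
```

```text
time: 8.18
position: [0.4647, 0.2167, 0.216]
eef_rot: [[-0.847, 0.531, 0.01], [0.531, 0.847, 0.005], [-0.006, 0.01, -1.0]]
contact_force: [-0.3, 0.7, -1.0]
grip_width: 0.272
pos [0.4647 0.2167 0.216 ] yaw 147.9 R z [ 0.01    0.005  -0.9999] j [ 47.1   5.2 -21.    0.3 -63.2 -79.3] F [-0.3  0.7 -1. ] w 0.272 t 8.1833
dp [ 1.1 -0.6 -0.5] dz only [-0.006  0.01  -1.   ]
turn [np.float64(-0.1), np.float64(179.9)]
```

View pics/p6.png

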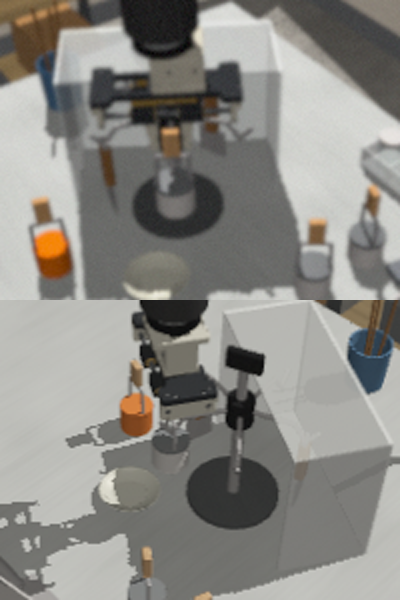

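```bash
python3 -m handwheel '[{"claw":255,"dp":[0,-1,8],"turn":0},{"claw":255,"dp":[0,-1,16],"turn":0},{"claw":255,"dp":[0,-1,23],"turn":0},{"claw":255,"dp":[0,-1,28],"turn":0},{"claw":255,"dp":[0,-1,28],"turn":0}]';python3 go.py .4634 .2168 .1875 148
```

```text
time: 8.7
position: [0.4667, 0.2166, 0.1907]
eef_rot: [[-0.848, 0.53, 0.017], [0.53, 0.848, 0.009], [-0.01, 0.016, -1.0]]
contact_force: [1.8, 0.8, 13.5]
grip_width: 0.269
pos [0.4667 0.2166 0.1907] yaw 148.0 R z [ 0.0169  0.0086 -0.9998] j [ 47.1   6.3 -23.3   0.4 -59.3 -79.3] F [ 1.8  0.8 13.5] w 0.269 t 8.7
dp [ 2.9 -1.6  3.1] dz only [-0.01   0.016 -1.   ]
turn [np.float64(-0.0), np.float64(180.0)]
```

Contact at 13.5 N: the bar is on the hook. Release and rise.

```bash
python3 -m handwheel '[{"claw":130,"dp":[0,0,0],"turn":0},{"claw":100,"dp":[0,0,0],"turn":0},{"claw":100,"dp":[0,0,0],"turn":0},{"claw":100,"dp":[0,0,-1],"turn":0},{"claw":100,"dp":[0,0,-1],"turn":0},{"claw":100,"dp":[0,0,-30],"turn":0},{"claw":100,"dp":[0,0,-70],"turn":0},{"claw":100,"dp":[0,0,-110],"turn":0},{"claw":100,"dp":[0,0,-130],"turn":0},{"claw":100,"dp":[0,0,-130],"turn":0}]';python3 go.py .519 .3058 .36 112
python3 - <<'E'
from h import *
snap('side','sd7.png');snap('scene','sc7.png')
a=cv2.imread('pics/sd7.png')[100:250,150:350];b=cv2.imread('pics/sc7.png')[95:245,220:420]
cv2.imwrite('pics/p7.png',np.vstack([cv2.resize(a,(400,300),interpolation=2),cv2.resize(b,(400,300),interpolation=2)]))
E
python3 lid.py .4634 .2168
```

```text
time: 9.53
position: [0.4663, 0.2164, 0.3261]
eef_rot: [[-0.848, 0.529, 0.024], [0.53, 0.848, 0.013], [-0.013, 0.024, -1.0]]
contact_force: [-0.6, 0.3, -0.2]
grip_width: 0.61
pos [0.4663 0.2164 0.3261] yaw 148.0 R z [ 0.0237  0.0133 -0.9996] j [ 47.2   1.2 -11.    0.5 -76.3 -79.3] F [-0.6  0.3 -0.2] w 0.61 t 9.5333
dp [  2.2 104.5 -31.5] dz only [-0.013  0.024 -1.   ]
turn [np.float64(36.0), np.float64(-144.0)]
scene 477 [(np.float64(0.074), 2), (np.float64(0.08), 17), (np.float64(0.086), 26), (np.float64(0.092), 13), (np.float64(0.098), 18), (np.float64(0.104), 20), (np.float64(0.11), 18), (np.float64(0.116), 23), (np.float64(0.122), 38), (np.float64(0.128), 136), (np.float64(0.134), 29), (np.float64(0.14), 2), (np.float64(0.146), 4), (np.float64(0.158), 5), (np.float64(0.164), 6), (np.float64(0.17), 8), (np.float64(0.176), 16), (np.float64(0.182), 11), (np.float64(0.188), 21), (np.float64(0.194), 16), (np.float64(0.2), 8), (np.float64(0.206), 8), (np.float64(0.212), 13), (np.float64(0.218), 19)]
 wood 50 [0.47  0.209 0.205] 0.18167302559156684 0.2233492709393432
side 614 [(np.float64(0.08), 17), (np.float64(0.086), 27), (np.float64(0.092), 25), (np.float64(0.098), 35), (np.float64(0.104), 27), (np.float64(0.11), 22), (np.float64(0.116), 26), (np.float64(0.122), 32), (np.float64(0.128), 187), (np.float64(0.134), 21), (np.float64(0.14), 8), (np.float64(0.146), 6), (np.float64(0.152), 6), (np.float64(0.158), 6), (np.float64(0.164), 10), (np.float64(0.17), 11), (np.float64(0.176), 26), (np.float64(0.182), 16), (np.float64(0.188), 19), (np.float64(0.194), 10), (np.float64(0.2), 15), (np.float64(0.206), 14), (np.float64(0.212), 17), (np.float64(0.218), 31)]
 wood 106 [0.462 0.212 0.206] 0.1805449608306875 0.22302956588172484
```

View pics/p7.png

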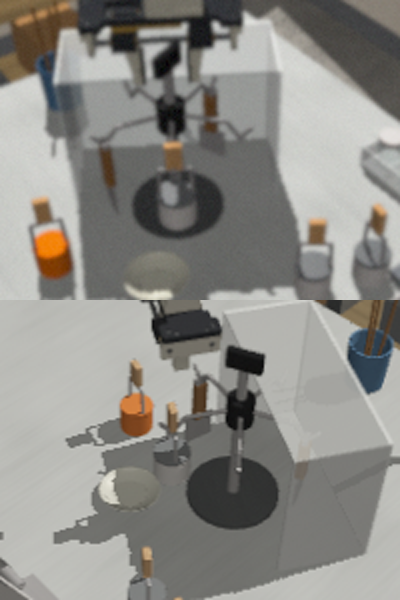

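```bash
python3 -m handwheel '[{"claw":30,"dp":[0,10,-25],"turn":-7},{"claw":30,"dp":[0,30,-45],"turn":-14},{"claw":30,"dp":[1,60,-45],"turn":-21},{"claw":30,"dp":[2,90,-40],"turn":-28},{"claw":30,"dp":[2,104,-35],"turn":-35},{"claw":30,"dp":[2,104,-32],"turn":-42},{"claw":30,"dp":[2,104,-32],"turn":-49},{"claw":30,"dp":[2,104,-32],"turn":-56},{"claw":30,"dp":[2,104,-32],"turn":-63},{"claw":30,"dp":[2,104,-32],"turn":-70}]';python3 go.py .519 .3058 .36 -68
```

```text
time: 10.57
position: [0.5165, 0.3039, 0.3508]
eef_rot: [[-0.784, -0.62, 0.013], [-0.62, 0.784, 0.005], [-0.013, -0.004, -1.0]]
contact_force: [-0.1, -0.2, -0.0]
grip_width: 0.882
pos [0.5165 0.3039 0.3508] yaw -141.7 R z [ 0.0128  0.0051 -0.9999] j [ 49.4   9.9   1.9   0.4 -81.4 -11.1] F [-0.1 -0.2 -0. ] w 0.882 t 10.5667
dp [-3.3 -0.1 -9.1] dz only [-0.013 -0.004 -1.   ]
turn [np.float64(-73.7), np.float64(106.3)]
```

```bash
python3 -m handwheel '[{"claw":30,"dp":[-3,0,0],"turn":-7},{"claw":30,"dp":[-3,0,0],"turn":-14},{"claw":30,"dp":[-3,0,0],"turn":-21},{"claw":30,"dp":[-3,0,0],"turn":-28},{"claw":30,"dp":[-3,0,0],"turn":-35},{"claw":30,"dp":[-3,0,0],"turn":-42},{"claw":30,"dp":[-3,0,0],"turn":-49},{"claw":30,"dp":[-3,0,0],"turn":-56},{"claw":30,"dp":[-3,0,0],"turn":-63},{"claw":30,"dp":[-3,0,0],"turn":-70}]'; python3 -m handwheel '[{"claw":30,"dp":[0,0,20],"turn":-3.7},{"claw":30,"dp":[0,0,20],"turn":-3.7}]';python3 go.py .519 .3058 .272 -68
python3 - <<'E'
from meas import *
s=snap('wrist','w8.png'); C=cloud(s)
k=(C[...,2]>0.293)&(C[...,2]<.312)&(np.hypot(C[...,0]-.52,C[...,1]-.304)<.05)
P=C[k]; print(len(P),P[:,2].mean(),cv2.minAreaRect((P[:,:2]*1000).astype(np.float32)))
E
```

```text
time: 11.4
position: [0.5185, 0.3055, 0.3489]
eef_rot: [[0.32, -0.947, 0.011], [-0.947, -0.32, 0.003], [0.001, -0.011, -1.0]]
contact_force: [0.5, -0.1, -0.0]
grip_width: 0.886
time: 11.57
position: [0.517, 0.3047, 0.3239]
eef_rot: [[0.383, -0.924, 0.004], [-0.924, -0.383, -0.001], [0.003, -0.003, -1.0]]
contact_force: [0.4, -0.0, -2.2]
grip_width: 0.884
pos [0.517  0.3047 0.3239] yaw -67.5 R z [ 0.0043 -0.0013 -1.    ] j [ 49.3  10.8  -0.3   0.2 -78.9  63.2] F [ 0.4 -0.  -2.2] w 0.884 t 11.5667
dp [-0.4 -2.1 51.9] dz only [ 0.003 -0.003 -1.   ]
turn [np.float64(0.5), np.float64(-179.5)]
1909 0.3037511612819145 ((519.94287109375, 306.3067932128906), (56.14823532104492, 13.981348037719727), 22.988508224487305)
```

```bash
python3 -m handwheel '[{"claw":30,"dp":[0,-2,25],"turn":0},{"claw":80,"dp":[0,-2,45],"turn":0},{"claw":160,"dp":[0,-2,52],"turn":0},{"claw":255,"dp":[0,-2,52],"turn":0},{"claw":255,"dp":[0,-2,52],"turn":0},{"claw":255,"dp":[0,-2,52],"turn":0},{"claw":255,"dp":[0,-2,52],"turn":0},{"claw":255,"dp":[0,-2,52],"turn":0},{"claw":255,"dp":[0,-2,52],"turn":0},{"claw":255,"dp":[0,-2,52],"turn":0}]' 20; python3 -m handwheel '[{"claw":255,"dp":[0,0,0],"turn":0},{"claw":255,"dp":[0,0,0],"turn":0},{"claw":255,"dp":[0,0,0],"turn":0},{"claw":255,"dp":[0,0,0],"turn":0}]';python3 go.py .519 .3058 .272 -68
```

```text
time: 12.45
position: [0.5197, 0.3055, 0.2741]
eef_rot: [[0.379, -0.925, 0.006], [-0.925, -0.379, -0.001], [0.003, -0.005, -1.0]]
contact_force: [0.3, -0.0, -0.1]
grip_width: 0.257
time: 12.78
position: [0.5193, 0.3065, 0.2742]
eef_rot: [[0.379, -0.925, 0.006], [-0.925, -0.379, 0.001], [0.001, -0.006, -1.0]]
contact_force: [-3.3, 4.5, 1.6]
grip_width: 0.159
pos [0.5193 0.3065 0.2742] yaw -67.7 R z [ 0.006   0.0009 -1.    ] j [ 49.2  12.1  -4.9   0.2 -72.7  63. ] F [-3.3  4.5  1.6] w 0.159 t 12.7833
dp [0.5 0.6 2.2] dz only [ 0.001 -0.006 -1.   ]
turn [np.float64(0.3), np.float64(-179.7)]
```

```bash
python3 -m handwheel '[{"claw":255,"dp":[0,0,0],"turn":1},{"claw":255,"dp":[0,0,0],"turn":3},{"claw":255,"dp":[0,0,0],"turn":6},{"claw":255,"dp":[0,0,0],"turn":10},{"claw":255,"dp":[0,0,0],"turn":14},{"claw":255,"dp":[0,0,0],"turn":18},{"claw":255,"dp":[0,0,0],"turn":22},{"claw":255,"dp":[0,0,0],"turn":26},{"claw":255,"dp":[0,0,0],"turn":30},{"claw":255,"dp":[0,0,0],"turn":34}]'; python3 -m handwheel '[{"claw":255,"dp":[0,0,0],"turn":4},{"claw":255,"dp":[0,0,0],"turn":8},{"claw":255,"dp":[0,0,0],"turn":12},{"claw":255,"dp":[0,0,0],"turn":16},{"claw":255,"dp":[0,0,0],"turn":20},{"claw":255,"dp":[0,0,0],"turn":24},{"claw":255,"dp":[0,0,0],"turn":28},{"claw":255,"dp":[0,0,0],"turn":32},{"claw":255,"dp":[0,0,0],"turn":35},{"claw":255,"dp":[0,0,0],"turn":37}]';python3 go.py .519 .3058 .272 -139.7
```

```text
time: 13.62
position: [0.5194, 0.3061, 0.2742]
eef_rot: [[-0.207, -0.978, 0.006], [-0.978, 0.207, 0.0], [-0.001, -0.006, -1.0]]
contact_force: [-1.3, 0.2, -0.5]
grip_width: 0.158
time: 14.45
position: [0.5191, 0.3058, 0.2742]
eef_rot: [[-0.756, -0.654, 0.005], [-0.654, 0.756, -0.001], [-0.004, -0.004, -1.0]]
contact_force: [-1.4, 0.3, 1.7]
grip_width: 0.156
pos [0.5191 0.3058 0.2742] yaw -139.2 R z [ 0.0054 -0.0007 -1.    ] j [ 49.2  12.1  -4.9   0.3 -72.8  -8.5] F [-1.4  0.3  1.7] w 0.156 t 14.45
dp [0.1 0.1 2.2] dz only [-0.004 -0.004 -1.   ]
turn [np.float64(0.5), np.float64(-179.5)]
```

```bash
python3 -m handwheel '[{"claw":60,"dp":[0,0,0],"turn":0.5},{"claw":60,"dp":[0,0,0],"turn":0.5},{"claw":60,"dp":[0,0,0],"turn":0.5},{"claw":60,"dp":[0,0,0],"turn":0.5},{"claw":60,"dp":[0,0,-30],"turn":0.5},{"claw":60,"dp":[0,0,-60],"turn":0.5},{"claw":60,"dp":[0,0,-90],"turn":0.5},{"claw":60,"dp":[0,0,-90],"turn":0.5}]'
cat > hk.py <<'E'
from meas import *
import sys
s=snap('wrist',sys.argv[1]); C=cloud(s)
k=(C[...,2]>0.293)&(C[...,2]<.312)&(np.hypot(C[...,0]-.52,C[...,1]-.304)<.05)
P=C[k]; print(len(P),P[:,2].mean(),cv2.minAreaRect((P[:,:2]*1000).astype(np.float32)))
r=np.hypot(C[...,0]-.519,C[...,1]-.306);a=np.degrees(np.arctan2(C[...,1]-.306,C[...,0]-.519))
for r0 in (.05,.06,.07,.08,.09,.1,.11,.12):
    k=(abs((a+122+180)%360-180)<15)&(abs(r-r0)<.005)&(C[...,2]>.15)&(C[...,2]<.2)
    if k.sum(): print(r0,k.sum(),np.median(a[k]),C[k].mean(0))
E
python3 hk.py w9.png; python3 go.py .57 .11 .26 143
```

```text
time: 15.12
position: [0.5207, 0.3066, 0.3711]
eef_rot: [[-0.762, -0.648, 0.014], [-0.648, 0.762, 0.004], [-0.013, -0.005, -1.0]]
contact_force: [0.0, -0.1, 1.7]
grip_width: 0.7
1237 0.3038586851227139 ((519.8675537109375, 305.4193115234375), (14.013469696044922, 55.22630310058594), 40.67576599121094)
0.05 61 -119.92404400847776 [0.494 0.263 0.196]
0.06 58 -120.18293030493217 [0.489 0.254 0.196]
0.07 60 -120.23223157966962 [0.484 0.246 0.196]
0.08 62 -120.41492970036364 [0.478 0.237 0.196]
0.09 50 -120.07135124740599 [0.474 0.228 0.191]
0.1 39 -120.60133538078918 [0.468 0.22  0.178]
0.11 74 -121.0190418927622 [0.462 0.212 0.179]
0.12 62 -120.98276147652946 [0.458 0.204 0.189]
pos [0.5199 0.3065 0.368 ] yaw -139.6 R z [ 0.0105  0.0035 -0.9999] j [ 49.3  10.2   4.5   0.3 -83.8  -8.9] F [-0.6  0.3 -0.6] w 0.731 t 15.1667
dp [  90.2 -181.7  107.9] dz only [-0.01  -0.004 -1.   ]
turn [np.float64(77.4), np.float64(-102.6)]
```

View pics/w9.png

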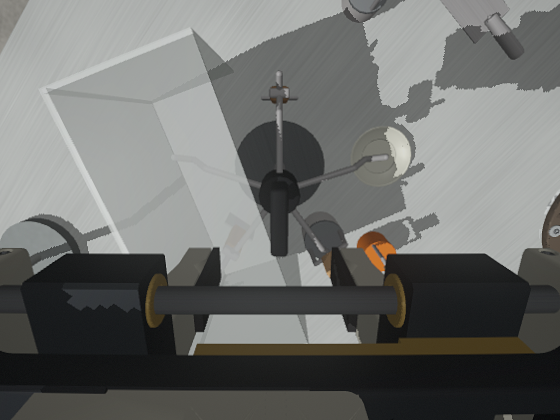

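```bash
python3 -m handwheel '[{"claw":30,"dp":[12,-25,0],"turn":7},{"claw":30,"dp":[25,-50,0],"turn":14},{"claw":30,"dp":[40,-80,5],"turn":21},{"claw":30,"dp":[52,-105,20],"turn":28},{"claw":30,"dp":[65,-130,40],"turn":35},{"claw":30,"dp":[78,-157,60],"turn":42},{"claw":30,"dp":[90,-180,80],"turn":49},{"claw":30,"dp":[90,-180,100],"turn":56},{"claw":30,"dp":[90,-180,107],"turn":63},{"claw":30,"dp":[90,-180,107],"turn":70}]'; python3 -m handwheel '[{"claw":80,"dp":[0,0,0],"turn":7},{"claw":110,"dp":[0,0,0],"turn":7},{"claw":110,"dp":[0,0,0],"turn":7}]'; python3 pots.py w10.png; python3 go.py .587 .043 .2 143
```

```text
time: 16.0
position: [0.5676, 0.1101, 0.2573]
eef_rot: [[-0.866, 0.501, 0.006], [0.501, 0.866, 0.002], [-0.004, 0.004, -1.0]]
contact_force: [0.1, 0.3, -0.2]
grip_width: 0.88
time: 16.25
position: [0.5673, 0.1099, 0.2566]
eef_rot: [[-0.8, 0.6, 0.005], [0.6, 0.8, 0.001], [-0.003, 0.004, -1.0]]
contact_force: [-0.2, 1.0, 0.3]
grip_width: 0.714
px [214. 157.] n 352 ctr [586.8  42.6] size [11.1 23.8] yaw long -37.1 zmax 0.14287881407500433
px [125. 184.] n 334 ctr [672.7  10.4] size [22.6 11.1] yaw long 83.1 zmax 0.1425757257298406
pos [0.5674 0.11   0.2569] yaw 143.2 R z [ 0.0051  0.0013 -1.    ] j [ 30.4  10.2  -9.5   0.1 -70.  -67.2] F [-0.3  0.1 -0. ] w 0.672 t 16.3
dp [-55.6 -42.2  57. ] dz only [-0.003  0.004 -1.   ]
turn [np.float64(0.2), np.float64(-179.8)]
```

View pics/w10.png

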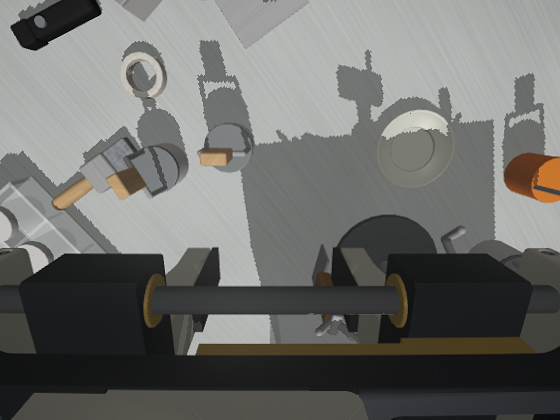

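```bash
python3 -m handwheel '[{"claw":110,"dp":[-28,-21,15],"turn":0},{"claw":110,"dp":[-50,-38,30],"turn":0},{"claw":110,"dp":[-55.5,-42.2,55],"turn":0},{"claw":110,"dp":[-55.5,-42.2,55],"turn":0}]' 25; python3 go.py .587 .0428 .111 143; python3 pots.py w11.png
```

```text
time: 16.63
position: [0.5848, 0.0411, 0.1975]
eef_rot: [[-0.801, 0.598, -0.001], [0.598, 0.801, 0.0], [0.001, -0.001, -1.0]]
contact_force: [-1.6, 0.5, -1.3]
grip_width: 0.564
pos [0.5848 0.0411 0.1975] yaw 143.3 R z [-0.0012  0.0002 -1.    ] j [ 23.1  13.5 -13.2  -0.  -63.4 -59.8] F [-1.6  0.5 -1.3] w 0.564 t 16.6333
dp [-0.9  2.8 86.4] dz only [ 0.001 -0.001 -1.   ]
turn [np.float64(0.3), np.float64(-179.7)]
px [276. 228.] n 445 ctr [587.   42.7] size [11.4 22.5] yaw long -35.5 zmax 0.14265944838595795
px [159. 244.] n 116 ctr [632.9  -3.4] size [86.1  8.7] yaw long 8.4 zmax 0.2702839171459223
```

```bash
python3 -m handwheel '[{"claw":110,"dp":[-1,1,30],"turn":0},{"claw":110,"dp":[-1,2,60],"turn":0},{"claw":110,"dp":[-1,2.5,80],"turn":0},{"claw":110,"dp":[-1,2.5,87],"turn":0},{"claw":255,"dp":[-1,2.5,87],"turn":0},{"claw":255,"dp":[-1,2.5,87],"turn":0},{"claw":255,"dp":[-1,2.5,87],"turn":0},{"claw":255,"dp":[-1,2.5,87],"turn":0},{"claw":255,"dp":[-1,2.5,87],"turn":0},{"claw":255,"dp":[-1,2.5,87],"turn":0}]' 25;python3 go.py .587 .0428 .111 143
```

```text
time: 17.52
position: [0.5886, 0.0437, 0.1143]
eef_rot: [[-0.802, 0.598, 0.003], [0.598, 0.802, 0.001], [-0.002, 0.003, -1.0]]
contact_force: [-1.4, 2.1, 6.0]
grip_width: 0.274
pos [0.5886 0.0437 0.1143] yaw 143.3 R z [ 0.0029  0.001  -1.    ] j [ 23.2  18.  -18.9   0.  -52.9 -59.9] F [-1.4  2.1  6. ] w 0.274 t 17.5167
dp [ 0.7 -1.7  3.3] dz only [-0.002  0.003 -1.   ]
turn [np.float64(0.3), np.float64(-179.7)]
```

```bash
python3 -m handwheel '[{"claw":255,"dp":[0,0,-40],"turn":0},{"claw":255,"dp":[0,0,-80],"turn":0},{"claw":255,"dp":[0,0,-110],"turn":0},{"claw":255,"dp":[0,0,-115],"turn":0}]' 30;python3 go.py .428 .1565 .2193 148.7
```

```text
time: 17.85
position: [0.591, 0.0439, 0.2362]
eef_rot: [[-0.802, 0.597, 0.012], [0.597, 0.802, 0.003], [-0.008, 0.01, -1.0]]
contact_force: [0.4, 0.3, -2.1]
grip_width: 0.272
pos [0.591  0.0439 0.2362] yaw 143.3 R z [ 0.0124  0.0029 -0.9999] j [ 23.2  12.   -9.9   0.1 -67.3 -59.9] F [ 0.4  0.3 -2.1] w 0.272 t 17.85
dp [198.1  -7.2  15.2] dz only [-0.008  0.01  -1.   ]
turn [np.float64(-5.4), np.float64(174.6)]
```

```bash
python3 -m handwheel '[{"claw":255,"dp":[25,0,0],"turn":0},{"claw":255,"dp":[60,-2,0],"turn":-1},{"claw":255,"dp":[95,-3,0],"turn":-2},{"claw":255,"dp":[130,-4,2],"turn":-3},{"claw":255,"dp":[165,-6,6],"turn":-4},{"claw":255,"dp":[190,-7,12],"turn":-5},{"claw":255,"dp":[198,-7,15],"turn":-5.4},{"claw":255,"dp":[198,-7,15],"turn":-5.4},{"claw":255,"dp":[198,-7,15],"turn":-5.4}]';python3 go.py .4645 .2163 .2193 148.7; python3 lid.py .428 .1565
```

```text
time: 18.6
position: [0.4281, 0.1568, 0.2197]
eef_rot: [[-0.855, 0.518, 0.013], [0.518, 0.856, 0.003], [-0.009, 0.009, -1.0]]
contact_force: [-0.9, -0.2, -2.0]
grip_width: 0.269
pos [0.4281 0.1568 0.2197] yaw 148.8 R z [ 0.0128  0.0031 -0.9999] j [ 45.4  -0.8 -26.9   0.4 -63.3 -76.7] F [-0.9 -0.2 -2. ] w 0.269 t 18.6
dp [-0.3 69.7  1.1] dz only [-0.009  0.009 -1.   ]
turn [np.float64(0.1), np.float64(-179.9)]
scene 421 [(np.float64(0.098), 1), (np.float64(0.104), 13), (np.float64(0.11), 23), (np.float64(0.116), 30), (np.float64(0.122), 20), (np.float64(0.128), 26), (np.float64(0.134), 25), (np.float64(0.14), 25), (np.float64(0.146), 26), (np.float64(0.152), 117), (np.float64(0.158), 71), (np.float64(0.164), 6), (np.float64(0.17), 6), (np.float64(0.176), 4), (np.float64(0.182), 5), (np.float64(0.188), 2), (np.float64(0.194), 3), (np.float64(0.2), 6), (np.float64(0.206), 3), (np.float64(0.218), 1), (np.float64(0.224), 5), (np.float64(0.29), 1)]
 wood 3 [0.437 0.158 0.195] 0.15657321351384468 0.22453174411354748
side 879 [(np.float64(0.104), 15), (np.float64(0.11), 29), (np.float64(0.116), 27), (np.float64(0.122), 32), (np.float64(0.128), 32), (np.float64(0.134), 34), (np.float64(0.14), 29), (np.float64(0.146), 27), (np.float64(0.152), 170), (np.float64(0.158), 81), (np.float64(0.164), 7), (np.float64(0.17), 5), (np.float64(0.176), 8), (np.float64(0.182), 6), (np.float64(0.188), 10), (np.float64(0.194), 10), (np.float64(0.2), 25), (np.float64(0.206), 15), (np.float64(0.212), 18), (np.float64(0.218), 22), (np.float64(0.224), 35), (np.float64(0.23), 39), (np.float64(0.236), 40), (np.float64(0.242), 54), (np.float64(0.248), 30), (np.float64(0.254), 28), (np.float64(0.26), 34), (np.float64(0.266), 10), (np.float64(0.272), 3)]
 wood 136 [0.423 0.153 0.232] 0.2058649917394677 0.25617211771325243
```

Same as before. Insert and lower.

```bash
python3 -m handwheel '[{"claw":255,"dp":[0,10,0.3],"turn":0},{"claw":255,"dp":[0,22,0.5],"turn":0},{"claw":255,"dp":[0,34,0.7],"turn":0},{"claw":255,"dp":[0,46,0.9],"turn":0},{"claw":255,"dp":[0,58,1],"turn":0},{"claw":255,"dp":[0,67,1],"turn":0},{"claw":255,"dp":[0,70,1],"turn":0},{"claw":255,"dp":[0,70,1],"turn":0}]';python3 go.py .4645 .2163 .2193 148.7
```

```text
time: 19.37
position: [0.4655, 0.217, 0.2189]
eef_rot: [[-0.855, 0.519, 0.012], [0.519, 0.855, 0.002], [-0.009, 0.008, -1.0]]
contact_force: [-0.4, -0.2, -1.0]
grip_width: 0.27
pos [0.4655 0.217  0.2189] yaw 148.7 R z [ 0.0122  0.0023 -0.9999] j [ 47.3   5.1 -20.8   0.5 -63.5 -78.7] F [-0.4 -0.2 -1. ] w 0.27 t 19.3667
dp [ 0.5 -1.2 -0.4] dz only [-0.009  0.008 -1.   ]
turn [np.float64(0.0), np.float64(-180.0)]
```

```bash
python3 -m handwheel '[{"claw":255,"dp":[0,-1,8],"turn":0},{"claw":255,"dp":[0,-1,16],"turn":0},{"claw":255,"dp":[0,-1,23],"turn":0},{"claw":255,"dp":[0,-1,28],"turn":0},{"claw":255,"dp":[0,-1,28],"turn":0}]';python3 go.py .4645 .2163 .19 148.7
```

```text
time: 19.78
position: [0.4676, 0.2166, 0.1934]
eef_rot: [[-0.855, 0.518, 0.018], [0.518, 0.856, 0.004], [-0.013, 0.012, -1.0]]
contact_force: [-0.1, -2.2, 14.6]
grip_width: 0.269
pos [0.4676 0.2166 0.1934] yaw 148.8 R z [ 0.0178  0.0036 -0.9998] j [ 47.2   6.3 -23.1   0.7 -59.8 -78.7] F [-0.1 -2.2 14.6] w 0.269 t 19.7833
dp [ 2.6 -1.9  3.3] dz only [-0.013  0.012 -1.   ]
turn [np.float64(0.1), np.float64(-179.9)]
```

```bash
python3 -m handwheel '[{"claw":130,"dp":[0,0,0],"turn":0},{"claw":100,"dp":[0,0,0],"turn":0},{"claw":100,"dp":[0,0,0],"turn":0},{"claw":100,"dp":[0,0,-1],"turn":0},{"claw":100,"dp":[0,0,-1],"turn":0},{"claw":100,"dp":[0,0,-30],"turn":0},{"claw":100,"dp":[0,0,-70],"turn":0},{"claw":50,"dp":[0,0,-110],"turn":0},{"claw":30,"dp":[0,0,-150],"turn":0},{"claw":30,"dp":[0,0,-160],"turn":0}]';python3 go.py .5195 .306 .345 -139.3; python3 lid.py .4645 .2163 | cut -c1-20
python3 - <<'E'
from h import *
snap('side','sd7b.png');snap('scene','sc7b.png')
a=cv2.imread('pics/sd7b.png')[100:250,150:350];b=cv2.imread('pics/sc7b.png')[95:245,220:420]
cv2.imwrite('pics/p7b.png',np.vstack([cv2.resize(a,(400,300),interpolation=2),cv2.resize(b,(400,300),interpolation=2)]))
E
```

```text
time: 20.62
position: [0.4666, 0.2167, 0.3601]
eef_rot: [[-0.856, 0.517, 0.025], [0.517, 0.856, 0.008], [-0.017, 0.02, -1.0]]
contact_force: [1.1, 1.1, 1.1]
grip_width: 0.773
pos [0.4666 0.2167 0.3601] yaw 148.8 R z [ 0.0254  0.0082 -0.9996] j [ 47.4   0.7  -7.4   0.8 -80.6 -78.7] F [1.1 1.1 1.1] w 0.773 t 20.6167
dp [  1.2 103.5  17.2] dz only [-0.017  0.02  -1.   ]
turn [np.float64(-71.9), np.float64(108.1)]
scene 500 [(np.float
 wood 51 [0.47  0.20
side 623 [(np.float6
 wood 104 [0.462 0.2
```

View pics/p7b.png

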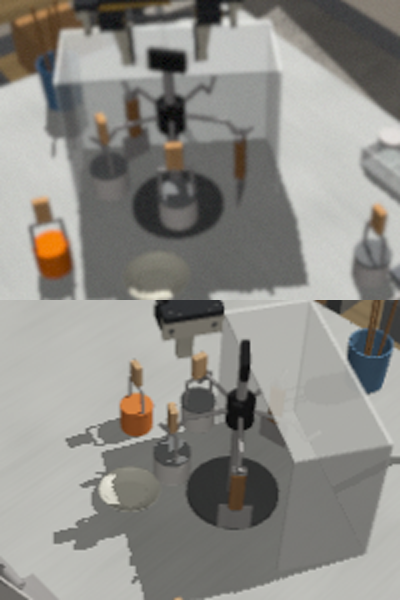

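Two pots hang (side crop at (108,165) and (177,195)). Now turn 143° to bring hook1 round.

```bash
python3 -m handwheel '[{"claw":30,"dp":[0,10,-5],"turn":-7},{"claw":30,"dp":[0,30,-5],"turn":-14},{"claw":30,"dp":[1,60,-5],"turn":-21},{"claw":30,"dp":[1,90,0],"turn":-28},{"claw":30,"dp":[1,103,10],"turn":-35},{"claw":30,"dp":[1,103.5,17],"turn":-42},{"claw":30,"dp":[1,103.5,17],"turn":-49},{"claw":30,"dp":[1,103.5,17],"turn":-56},{"claw":30,"dp":[1,103.5,17],"turn":-63},{"claw":30,"dp":[1,103.5,17],"turn":-70}]';python3 go.py .5195 .306 .274 -139.3; python3 hk.py w12.png
```

```text
time: 21.65
position: [0.517, 0.3048, 0.3348]
eef_rot: [[-0.775, -0.632, 0.015], [-0.632, 0.775, 0.001], [-0.012, -0.008, -1.0]]
contact_force: [-0.2, 0.3, -0.4]
grip_width: 0.883
pos [0.517  0.3048 0.3348] yaw -140.8 R z [ 0.0147  0.0013 -0.9999] j [ 49.6  10.2   0.2   0.6 -79.5 -10.5] F [-0.2  0.3 -0.4] w 0.883 t 21.65
dp [-1.9 -0.2 60.8] dz only [-0.012 -0.008 -1.   ]
turn [np.float64(-1.5), np.float64(178.5)]
1685 0.3037865855334544 ((519.7926025390625, 305.5036315917969), (14.022941589355469, 55.540138244628906), 41.6598014831543)
0.05 73 -118.95653634314797 [0.495 0.262 0.196]
0.06 74 -119.12496943979816 [0.49  0.254 0.196]
0.07 75 -119.20186385012506 [0.485 0.245 0.196]
0.08 76 -119.2670907869643 [0.48  0.236 0.196]
0.09 63 -118.98815368514586 [0.475 0.228 0.191]
0.1 202 -118.66066054533161 [0.47  0.218 0.182]
0.11 86 -112.92367209261756 [0.472 0.212 0.179]
0.12 32 -120.03955688276798 [0.458 0.201 0.191]
```

```bash
python3 -m handwheel '[{"claw":30,"dp":[-2,0,25],"turn":-2},{"claw":80,"dp":[-2,0,50],"turn":-2},{"claw":160,"dp":[-2,0,61],"turn":-2},{"claw":255,"dp":[-2,0,61],"turn":-2},{"claw":255,"dp":[-2,0,61],"turn":-2},{"claw":255,"dp":[-2,0,61],"turn":-2},{"claw":255,"dp":[-2,0,61],"turn":-2},{"claw":255,"dp":[-2,0,61],"turn":-2},{"claw":255,"dp":[-2,0,61],"turn":-2},{"claw":255,"dp":[-2,0,61],"turn":-2}]' 20; python3 -m handwheel '[{"claw":255,"dp":[0,0,0],"turn":0},{"claw":255,"dp":[0,0,0],"turn":0},{"claw":255,"dp":[0,0,0],"turn":0},{"claw":255,"dp":[0,0,0],"turn":0}]';python3 go.py .5195 .306 .272 -138.3
```

```text
time: 22.53
position: [0.5196, 0.3064, 0.2745]
eef_rot: [[-0.747, -0.665, 0.015], [-0.665, 0.747, 0.002], [-0.013, -0.009, -1.0]]
contact_force: [-0.1, 1.0, -0.8]
grip_width: 0.266
time: 22.87
position: [0.5192, 0.306, 0.2748]
eef_rot: [[-0.747, -0.665, 0.015], [-0.665, 0.747, 0.002], [-0.012, -0.009, -1.0]]
contact_force: [-3.5, -1.9, 4.1]
grip_width: 0.161
pos [0.5192 0.306  0.2748] yaw -138.3 R z [ 0.0149  0.0016 -0.9999] j [ 49.5  11.7  -5.5   0.6 -72.2  -8. ] F [-3.5 -1.9  4.1] w 0.161 t 22.8667
dp [-0.2 -0.2  2.8] dz only [-0.012 -0.009 -1.   ]
turn [np.float64(-0.0), np.float64(180.0)]
```

```bash
python3 -m handwheel '[{"claw":255,"dp":[0,0,0],"turn":1},{"claw":255,"dp":[0,0,0],"turn":3},{"claw":255,"dp":[0,0,0],"turn":6},{"claw":255,"dp":[0,0,0],"turn":10},{"claw":255,"dp":[0,0,0],"turn":14},{"claw":255,"dp":[0,0,0],"turn":18},{"claw":255,"dp":[0,0,0],"turn":22},{"claw":255,"dp":[0,0,0],"turn":26},{"claw":255,"dp":[0,0,0],"turn":30},{"claw":255,"dp":[0,0,0],"turn":34}]'; python3 -m handwheel '[{"claw":255,"dp":[0,0,0],"turn":4},{"claw":255,"dp":[0,0,0],"turn":8},{"claw":255,"dp":[0,0,0],"turn":12},{"claw":255,"dp":[0,0,0],"turn":16},{"claw":255,"dp":[0,0,0],"turn":20},{"claw":255,"dp":[0,0,0],"turn":24},{"claw":255,"dp":[0,0,0],"turn":28},{"claw":255,"dp":[0,0,0],"turn":32},{"claw":255,"dp":[0,0,0],"turn":36},{"claw":255,"dp":[0,0,0],"turn":40}]'; python3 -m handwheel '[{"claw":255,"dp":[0,0,0],"turn":4},{"claw":255,"dp":[0,0,0],"turn":8},{"claw":255,"dp":[0,0,0],"turn":12},{"claw":255,"dp":[0,0,0],"turn":16},{"claw":255,"dp":[0,0,0],"turn":20},{"claw":255,"dp":[0,0,0],"turn":24},{"claw":255,"dp":[0,0,0],"turn":28},{"claw":255,"dp":[0,0,0],"turn":32},{"claw":255,"dp":[0,0,0],"turn":36},{"claw":255,"dp":[0,0,0],"turn":40}]';python3 go.py .519 .3058 .272 76.7
```

```text
time: 23.7
position: [0.5189, 0.3059, 0.2748]
eef_rot: [[-0.991, -0.13, 0.014], [-0.13, 0.992, 0.001], [-0.014, -0.001, -1.0]]
contact_force: [-2.7, -1.7, 3.3]
grip_width: 0.157
time: 24.53
position: [0.5186, 0.306, 0.2748]
eef_rot: [[-0.84, 0.542, 0.014], [0.542, 0.841, 0.002], [-0.011, 0.009, -1.0]]
contact_force: [-2.8, -0.6, 4.0]
grip_width: 0.161
time: 25.37
position: [0.5185, 0.3062, 0.2748]
eef_rot: [[-0.292, 0.956, 0.014], [0.957, 0.292, 0.002], [-0.002, 0.014, -1.0]]
contact_force: [-2.9, -0.1, 2.1]
grip_width: 0.16
pos [0.5185 0.3062 0.2748] yaw 107.0 R z [ 0.0139  0.0019 -0.9999] j [  49.5   11.7   -5.4    0.6  -72.2 -122.7] F [-2.9 -0.1  2.1] w 0.16 t 25.3667
dp [-0.5  0.3  2.8] dz only [-0.002  0.014 -1.   ]
turn [np.float64(30.3), np.float64(-149.7)]
```

```bash
python3 -m handwheel '[{"claw":255,"dp":[0,0,0],"turn":4},{"claw":255,"dp":[0,0,0],"turn":8},{"claw":255,"dp":[0,0,0],"turn":12},{"claw":255,"dp":[0,0,0],"turn":16},{"claw":255,"dp":[0,0,0],"turn":20},{"claw":255,"dp":[0,0,0],"turn":24},{"claw":255,"dp":[0,0,0],"turn":27},{"claw":255,"dp":[0,0,0],"turn":29.5},{"claw":255,"dp":[0,0,0],"turn":30.3},{"claw":255,"dp":[0,0,0],"turn":30.3}]';python3 -m handwheel '[{"claw":60,"dp":[0,0,0],"turn":0},{"claw":60,"dp":[0,0,0],"turn":0},{"claw":60,"dp":[0,0,0],"turn":0},{"claw":60,"dp":[0,0,0],"turn":0},{"claw":60,"dp":[0,0,-30],"turn":0},{"claw":60,"dp":[0,0,-60],"turn":0},{"claw":60,"dp":[0,0,-90],"turn":0},{"claw":60,"dp":[0,0,-90],"turn":0}]'; python3 hk.py w13.png;python3 go.py .65 .07 .27 83
python3 - <<'E'
from h import *
snap('side','sd8.png');snap('scene','sc8.png')
a=cv2.imread('pics/sd8.png')[100:250,150:350];b=cv2.imread('pics/sc8.png')[95:245,220:420]
cv2.imwrite('pics/p8.png',np.vstack([cv2.resize(a,(400,300),interpolation=2),cv2.resize(b,(400,300),interpolation=2)]))
E
```

```text
time: 26.2
position: [0.5185, 0.3064, 0.2748]
eef_rot: [[0.231, 0.973, 0.014], [0.973, -0.231, 0.002], [0.005, 0.013, -1.0]]
contact_force: [-2.1, 0.4, 2.8]
grip_width: 0.163
time: 26.87
position: [0.5194, 0.307, 0.3717]
eef_rot: [[0.231, 0.973, 0.022], [0.973, -0.231, 0.007], [0.012, 0.02, -1.0]]
contact_force: [0.6, 0.4, 1.2]
grip_width: 0.705
1247 0.30379873773501 ((518.561767578125, 306.7918395996094), (13.838788986206055, 55.11201095581055), 76.93376159667969)
0.05 59 -122.63000566600907 [0.492 0.264 0.196]
0.06 61 -122.43508611164164 [0.487 0.255 0.196]
0.07 61 -122.28218447175752 [0.482 0.247 0.196]
0.08 60 -122.11792816327417 [0.477 0.238 0.196]
0.09 45 -122.33118920500088 [0.472 0.23  0.191]
0.1 47 -121.9163931215587 [0.466 0.221 0.177]
0.11 74 -121.51240015901642 [0.462 0.212 0.178]
0.12 62 -121.45305320826719 [0.457 0.204 0.189]
pos [0.5185 0.307  0.3686] yaw 76.7 R z [ 0.019   0.0064 -0.9998] j [  49.6    9.8    3.9    0.6  -83.2 -153. ] F [ 0.5 -0.1 -0.1] w 0.73 t 26.9167
dp [-201.3  180.9   99.6] dz only [ 0.011  0.017 -1.   ]
turn [np.float64(-6.3), np.float64(173.7)]
```

View pics/p8.png

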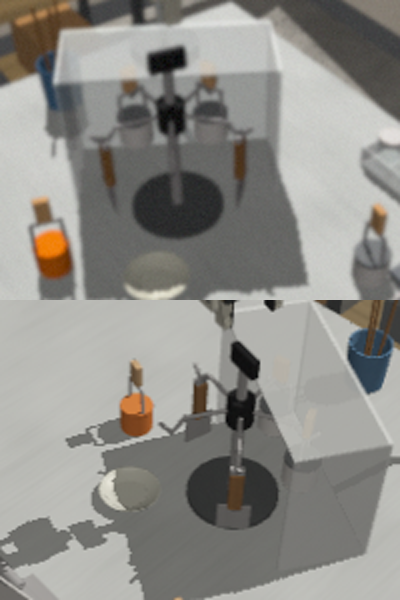

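View pics/w13.png

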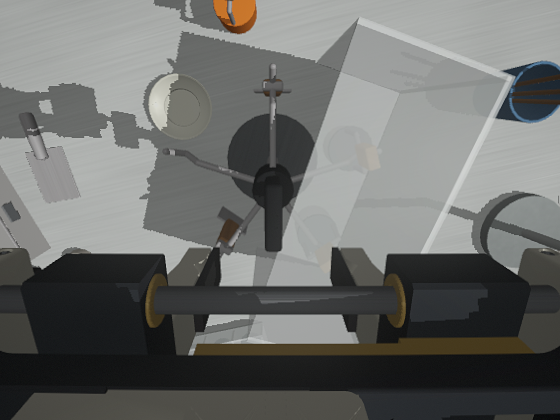

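```bash
python3 -m handwheel '[{"claw":30,"dp":[-25,22,0],"turn":-2},{"claw":30,"dp":[-50,45,0],"turn":-4},{"claw":30,"dp":[-80,72,5],"turn":-6},{"claw":30,"dp":[-108,97,15],"turn":-6.3},{"claw":30,"dp":[-136,122,40],"turn":-6.3},{"claw":60,"dp":[-164,147,70],"turn":-6.3},{"claw":100,"dp":[-190,170,90],"turn":-6.3},{"claw":110,"dp":[-201,181,100],"turn":-6.3},{"claw":110,"dp":[-201,181,100],"turn":-6.3}]' 25; python3 pots.py w14.png; python3 go.py .673 .01 .2 83
```

```text
time: 27.77
position: [0.6472, 0.065, 0.2593]
eef_rot: [[0.127, 0.992, 0.005], [0.992, -0.127, -0.0], [0.001, 0.005, -1.0]]
contact_force: [-0.9, 0.2, -0.8]
grip_width: 0.635
px [224. 233.] n 266 ctr [672.9  11.2] size [22.8 11.8] yaw long 80.4 zmax 0.1427611854587634
pos [0.6473 0.0665 0.2614] yaw 82.7 R z [ 0.0073  0.0005 -1.    ] j [  23.1   16.9   -0.     0.1  -72.6 -120.4] F [0.3 0.1 0.8] w 0.604 t 27.8167
dp [-52.9  32.2  61.6] dz only [ 0.001  0.007 -1.   ]
turn [np.float64(-0.3), np.float64(179.7)]
```

View pics/w14.png

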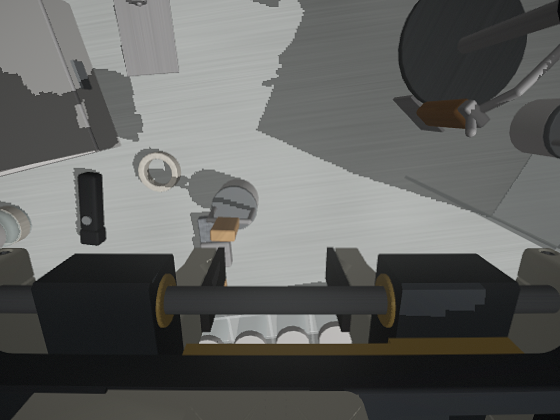

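```bash
python3 -m handwheel '[{"claw":110,"dp":[-25,15,15],"turn":0},{"claw":110,"dp":[-48,29,30],"turn":0},{"claw":110,"dp":[-52,32,55],"turn":0},{"claw":110,"dp":[-52,32,55],"turn":0}]' 25; python3 go.py .673 .01 .111 83; python3 pots.py w15.png
```

```text
time: 28.15
position: [0.6705, 0.01, 0.201]
eef_rot: [[0.128, 0.992, -0.0], [0.992, -0.128, -0.0], [-0.0, -0.0, -1.0]]
contact_force: [-0.6, -0.3, -1.5]
grip_width: 0.569
pos [0.6705 0.01   0.201 ] yaw 82.6 R z [-0.0005 -0.0001 -1.    ] j [  17.5   21.    -2.    -0.   -67.  -114.8] F [-0.6 -0.3 -1.5] w 0.569 t 28.15
dp [ 0.3  2.5 90. ] dz only [-0. -0. -1.]
turn [np.float64(-0.4), np.float64(179.6)]
px [276. 227.] n 419 ctr [672.8  10.1] size [22.2 11.5] yaw long 80.0 zmax 0.14269888016608462
```

View pics/w15.png

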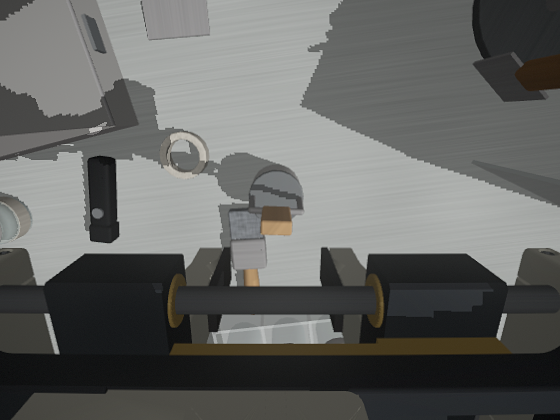

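```bash
python3 -m handwheel '[{"claw":110,"dp":[0,1,30],"turn":1.5},{"claw":110,"dp":[0,1.5,60],"turn":1.5},{"claw":110,"dp":[0.2,1.5,82],"turn":1.5},{"claw":110,"dp":[0.2,1.5,90],"turn":1.5},{"claw":255,"dp":[0.2,1.5,90],"turn":1.5},{"claw":255,"dp":[0.2,1.5,90],"turn":1.5},{"claw":255,"dp":[0.2,1.5,90],"turn":1.5},{"claw":255,"dp":[0.2,1.5,90],"turn":1.5},{"claw":255,"dp":[0.2,1.5,90],"turn":1.5},{"claw":255,"dp":[0.2,1.5,90],"turn":1.5}]' 25;python3 go.py .673 .01 .23 81
```

```text
time: 29.03
position: [0.6738, 0.0107, 0.1155]
eef_rot: [[0.153, 0.988, 0.005], [0.988, -0.153, -0.0], [0.0, 0.005, -1.0]]
contact_force: [-0.7, -0.5, 5.5]
grip_width: 0.273
pos [0.6738 0.0107 0.1155] yaw 81.2 R z [ 0.0045 -0.0003 -1.    ] j [  17.5   25.    -7.8    0.1  -57.  -116.3] F [-0.7 -0.5  5.5] w 0.273 t 29.0333
dp [  -0.7   -0.2 -114.5] dz only [ 0.     0.005 -1.   ]
turn [np.float64(0.2), np.float64(-179.8)]
```

```bash
python3 -m handwheel '[{"claw":255,"dp":[0,0,-40],"turn":0},{"claw":255,"dp":[0,0,-80],"turn":0},{"claw":255,"dp":[0,0,-110],"turn":0},{"claw":255,"dp":[0,0,-116],"turn":0}]' 30;python3 go.py .4272 .1568 .2205 148.5
```

```text
time: 29.37
position: [0.6758, 0.0107, 0.2387]
eef_rot: [[0.152, 0.988, 0.014], [0.988, -0.152, 0.001], [0.003, 0.014, -1.0]]
contact_force: [1.1, -0.9, 0.5]
grip_width: 0.269
pos [0.6758 0.0107 0.2387] yaw 81.2 R z [ 0.0139  0.0008 -0.9999] j [  17.5   19.8    1.     0.2  -70.5 -116.3] F [ 1.1 -0.9  0.5] w 0.269 t 29.3667
dp [ 106.5 -268.2   14.9] dz only [ 0.003  0.014 -1.   ]
turn [np.float64(-67.3), np.float64(112.7)]
```

```bash
python3 -m handwheel '[{"claw":255,"dp":[8,-20,0],"turn":-4},{"claw":255,"dp":[19,-48,0],"turn":-11},{"claw":255,"dp":[31,-78,0],"turn":-18},{"claw":255,"dp":[43,-108,0],"turn":-25},{"claw":255,"dp":[55,-138,0],"turn":-32},{"claw":255,"dp":[67,-168,0],"turn":-39},{"claw":255,"dp":[79,-198,4],"turn":-46},{"claw":255,"dp":[90,-228,8],"turn":-53},{"claw":255,"dp":[100,-253,12],"turn":-60},{"claw":255,"dp":[106,-268,15],"turn":-66}]';python3 -m handwheel '[{"claw":255,"dp":[0,0,0],"turn":-1.3},{"claw":255,"dp":[0,0,0],"turn":-1.3}]'; python3 go.py .4272 .1568 .2205 148.5;  python3 lid.py .427 .1568
```

```text
time: 30.2
position: [0.425, 0.1567, 0.2202]
eef_rot: [[-0.844, 0.536, 0.014], [0.536, 0.844, 0.002], [-0.011, 0.009, -1.0]]
contact_force: [-0.4, 0.4, -1.7]
grip_width: 0.269
time: 30.37
position: [0.4238, 0.157, 0.2203]
eef_rot: [[-0.858, 0.514, 0.014], [0.514, 0.858, 0.003], [-0.01, 0.009, -1.0]]
contact_force: [-0.5, -0.9, -1.0]
grip_width: 0.269
pos [0.4238 0.157  0.2203] yaw 149.1 R z [ 0.0137  0.0026 -0.9999] j [ 45.9  -1.3 -27.4   0.5 -63.3 -77. ] F [-0.5 -0.9 -1. ] w 0.269 t 30.3667
dp [-3.1  1.6 -0.2] dz only [-0.01   0.009 -1.   ]
turn [np.float64(0.6), np.float64(-179.4)]
scene 429 [(np.float64(0.098), 1), (np.float64(0.104), 8), (np.float64(0.11), 31), (np.float64(0.116), 24), (np.float64(0.122), 24), (np.float64(0.128), 27), (np.float64(0.134), 29), (np.float64(0.14), 25), (np.float64(0.146), 32), (np.float64(0.152), 130), (np.float64(0.158), 50), (np.float64(0.164), 10), (np.float64(0.17), 4), (np.float64(0.176), 5), (np.float64(0.182), 3), (np.float64(0.188), 2), (np.float64(0.194), 4), (np.float64(0.2), 11), (np.float64(0.206), 2), (np.float64(0.218), 1), (np.float64
[... 197 characters left out ...]
at64(0.128), 34), (np.float64(0.134), 33), (np.float64(0.14), 30), (np.float64(0.146), 28), (np.float64(0.152), 189), (np.float64(0.158), 53), (np.float64(0.164), 10), (np.float64(0.17), 5), (np.float64(0.176), 9), (np.float64(0.182), 9), (np.float64(0.188), 7), (np.float64(0.194), 10), (np.float64(0.2), 29), (np.float64(0.206), 14), (np.float64(0.212), 17), (np.float64(0.218), 22), (np.float64(0.224), 27), (np.float64(0.23), 39), (np.float64(0.236), 41), (np.float64(0.242), 57), (np.float64(0.248), 14), (np.float64(0.254), 22), (np.float64(0.26), 27), (np.float64(0.266), 19), (np.float64(0.284), 2), (np.float64(0.29), 1)]
 wood 128 [0.419 0.154 0.231] 0.20501212821179504 0.25114290436107345
```

```bash
python3 go.py .4641 .2165 .2205 148.5; python3 -m handwheel '[{"claw":255,"dp":[-3,3,-0.2],"turn":0.6},{"claw":255,"dp":[-3,12,0.1],"turn":0.6},{"claw":255,"dp":[-3.2,24,0.3],"turn":0.6},{"claw":255,"dp":[-3.3,36,0.5],"turn":0.6},{"claw":255,"dp":[-3.4,48,0.6],"turn":0.6},{"claw":255,"dp":[-3.5,60,0.7],"turn":0.6},{"claw":255,"dp":[-3.6,69,0.7],"turn":0.6},{"claw":255,"dp":[-3.7,72,0.7],"turn":0.6},{"claw":255,"dp":[-3.7,72,0.7],"turn":0.6}]';python3 go.py .4641 .2165 .2205 148.5
```

```text
pos [0.425  0.1568 0.2204] yaw 148.8 R z [ 0.014   0.0022 -0.9999] j [ 45.7  -1.2 -27.3   0.5 -63.3 -77.1] F [ 0.3 -1.  -1.3] w 0.272 t 30.4667
dp [-2.6 71.3  0.6] dz only [-0.011  0.009 -1.   ]
turn [np.float64(0.3), np.float64(-179.7)]
time: 31.22
position: [0.4657, 0.2173, 0.2199]
eef_rot: [[-0.85, 0.526, 0.013], [0.526, 0.851, 0.002], [-0.011, 0.008, -1.0]]
contact_force: [0.7, 0.1, -0.6]
grip_width: 0.269
pos [0.4657 0.2173 0.2199] yaw 148.3 R z [ 0.0133  0.0015 -0.9999] j [ 47.3   5.1 -20.7   0.6 -63.6 -79.3] F [ 0.7  0.1 -0.6] w 0.269 t 31.2167
dp [ 1.  -1.5 -0.6] dz only [-0.011  0.008 -1.   ]
turn [np.float64(-0.2), np.float64(179.8)]
```

```bash
python3 -m handwheel '[{"claw":255,"dp":[0.5,-1,8],"turn":0},{"claw":255,"dp":[0.5,-1,16],"turn":0},{"claw":255,"dp":[0.5,-1,23],"turn":0},{"claw":255,"dp":[0.5,-1,28],"turn":0},{"claw":255,"dp":[0.5,-1,28],"turn":0}]';python3 go.py .4641 .2165 .191 148.5
```

```text
time: 31.63
position: [0.4671, 0.2164, 0.1944]
eef_rot: [[-0.851, 0.525, 0.018], [0.525, 0.851, 0.002], [-0.015, 0.011, -1.0]]
contact_force: [-1.6, -3.8, 18.2]
grip_width: 0.27
pos [0.4671 0.2164 0.1944] yaw 148.4 R z [ 0.0183  0.0016 -0.9998] j [ 47.3   6.2 -23.1   0.8 -59.9 -79.3] F [-1.6 -3.8 18.2] w 0.27 t 31.6333
dp [ 2.6 -1.5  3.4] dz only [-0.015  0.011 -1.   ]
turn [np.float64(-0.1), np.float64(179.9)]
```

```bash
python3 -m handwheel '[{"claw":130,"dp":[0,0,0],"turn":0},{"claw":100,"dp":[0,0,0],"turn":0},{"claw":100,"dp":[0,0,0],"turn":0},{"claw":100,"dp":[0,0,-1],"turn":0},{"claw":100,"dp":[0,0,-1],"turn":0},{"claw":100,"dp":[0,0,-30],"turn":0},{"claw":100,"dp":[0,0,-70],"turn":0},{"claw":50,"dp":[0,0,-100],"turn":0},{"claw":30,"dp":[0,0,-115],"turn":0},{"claw":30,"dp":[0,0,-115],"turn":0}]';python3 go.py .64 -.13 .26 77
python3 - <<'E'
from h import *
snap('side','sd9.png');snap('scene','sc9.png')
a=cv2.imread('pics/sd9.png')[100:250,150:350];b=cv2.imread('pics/sc9.png')[95:245,220:420]
cv2.imwrite('pics/p9.png',np.vstack([cv2.resize(a,(400,300),interpolation=2),cv2.resize(b,(400,300),interpolation=2)]))
E
python3 lid.py .4641 .2165
```

```text
time: 32.47
position: [0.4664, 0.2172, 0.3135]
eef_rot: [[-0.851, 0.524, 0.023], [0.524, 0.851, 0.005], [-0.017, 0.017, -1.0]]
contact_force: [-0.1, 0.7, -0.6]
grip_width: 0.777
pos [0.4664 0.2172 0.3135] yaw 148.4 R z [ 0.0234  0.0055 -0.9997] j [ 47.5   1.6 -12.3   0.8 -75.  -79.3] F [-0.1  0.7 -0.6] w 0.777 t 32.4667
dp [-328.9 -205.5   55.6] dz only [-0.017  0.017 -1.   ]
turn [np.float64(71.4), np.float64(-108.6)]
scene 485 [(np.float64(0.074), 1), (np.float64(0.08), 19), (np.float64(0.086), 20), (np.float64(0.092), 21), (np.float64(0.098), 15), (np.float64(0.104), 20), (np.float64(0.11), 20), (np.float64(0.116), 26), (np.float64(0.122), 27), (np.float64(0.128), 135), (np.float64(0.134), 36), (np.float64(0.14), 4), (np.float64(0.146), 2), (np.float64(0.152), 2), (np.float64(0.158), 7), (np.float64(0.164), 5), (np.float64(0.17), 6), (np.float64(0.176), 11), (np.float64(0.182), 18), (np.float64(0.188), 21), (np.float64(0.194), 18), (np.float64(0.2), 11), (np.float64(0.206), 3), (np.float64(0.212), 12), (np.float64(0.218), 22), (np.float64(0.224), 3)]
 wood 50 [0.47  0.209 0.207] 0.18491348992203926 0.22461222657340518
side 614 [(np.float64(0.08), 18), (np.float64(0.086), 24), (np.float64(0.092), 27), (np.float64(0.098), 30), (np.float64(0.104), 32), (np.float64(0.11), 28), (np.float64(0.116), 27), (np.float64(0.122), 23), (np.float64(0.128), 187), (np.float64(0.134), 26), (np.float64(0.14), 8), (np.float64(0.146), 4), (np.float64(0.152), 7), (np.float64(0.158), 6), (np.float64(0.164), 8), (np.float64(0.17), 11), (np.float64(0.176), 24), (np.float64(0.182), 16), (np.float64(0.188), 19), (np.float64(0.194), 17), (np.float64(0.2), 13), (np.float64(0.206), 14), (np.float64(0.212), 13), (np.float64(0.218), 31), (np.float64(0.224), 1)]
 wood 102 [0.462 0.213 0.207] 0.18403257487939406 0.22413588122964057
```

View pics/p9.png

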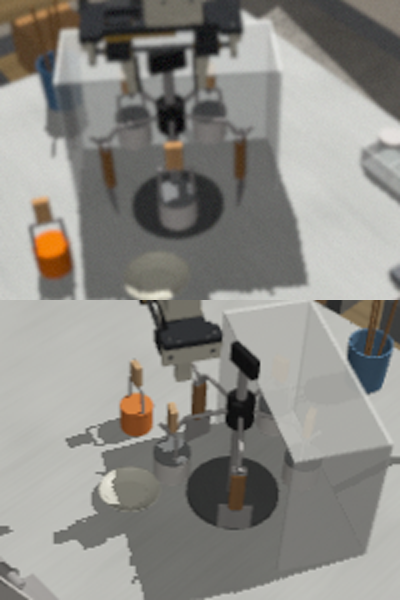

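```bash
python3 -m handwheel '[{"claw":0,"dp":[-33,-20,0],"turn":-7},{"claw":0,"dp":[-66,-41,0],"turn":-14},{"claw":0,"dp":[-99,-62,0],"turn":-21},{"claw":0,"dp":[-132,-82,0],"turn":-28},{"claw":0,"dp":[-165,-103,5],"turn":-35},{"claw":0,"dp":[-198,-123,15],"turn":-42},{"claw":0,"dp":[-231,-144,25],"turn":-49},{"claw":0,"dp":[-264,-165,35],"turn":-56},{"claw":0,"dp":[-297,-185,45],"turn":-63},{"claw":0,"dp":[-329,-205,55],"turn":-70}]';python3 -m handwheel '[{"claw":0,"dp":[0,0,0],"turn":-7},{"claw":0,"dp":[0,0,0],"turn":-14},{"claw":0,"dp":[0,0,0],"turn":-21},{"claw":0,"dp":[0,0,0],"turn":-28},{"claw":0,"dp":[0,0,0],"turn":-35},{"claw":0,"dp":[0,0,0],"turn":-38.6},{"claw":0,"dp":[0,0,0],"turn":-38.6}]'; python3 go.py .657 -.192 .2 -103
cat > torch.py <<'E'
from meas import *
import sys
s=snap('wrist',sys.argv[1]); C=cloud(s)
m=(s['img'].max(2)<70)&(C[...,2]>.015)&(C[...,2]<.035)&(C[...,0]>.5)
for k,st,c in comps(m,200):
    P=C[k][:,:2]; r=cv2.minAreaRect((P*1000).astype(np.float32)); b=cv2.boxPoints(r); e=b[1]-b[0] if np.linalg.norm(b[1]-b[0])>np.linalg.norm(b[2]-b[1]) else b[2]-b[1]
    print(c,len(P),r,np.degrees(np.arctan2(e[1],e[0])),np.median(C[k][:,2]))
E
python3 torch.py w16.png
```

```text
time: 33.5
position: [0.6292, -0.1153, 0.2589]
eef_rot: [[-0.835, -0.55, 0.015], [-0.55, 0.835, 0.0], [-0.012, -0.008, -1.0]]
contact_force: [1.4, 0.6, 0.1]
grip_width: 0.999
time: 34.08
position: [0.6285, -0.1153, 0.2572]
eef_rot: [[-0.307, -0.952, 0.012], [-0.952, 0.307, 0.0], [-0.004, -0.011, -1.0]]
contact_force: [0.7, -0.4, -0.0]
grip_width: 1.001
pos [ 0.6285 -0.1153  0.2572] yaw -107.9 R z [ 0.0117  0.0004 -0.9999] j [  7.1  15.8  -2.1   0.1 -71.4  65. ] F [ 0.7 -0.4 -0. ] w 1.001 t 34.0833
dp [ 64.5 -50.   57.5] dz only [-0.004 -0.011 -1.   ]
turn [np.float64(-4.9), np.float64(175.1)]
[325.352 138.173] 1499 ((660.1030883789062, -189.7796630859375), (24.598934173583984, 98.2717514038086), 75.80892944335938) -14.191079 0.02512086042407008
[442.319 201.922] 332 ((536.6722412109375, -314.56390380859375), (73.76840209960938, 1.9771249294281006), 6.299025535583496) 6.2990303 0.025413240635856815
```

View pics/w16.png

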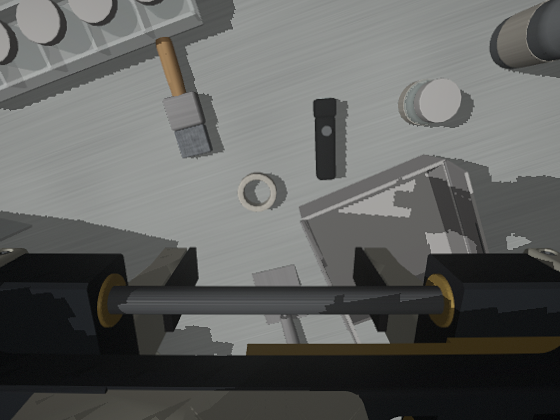

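```bash
python3 go.py .659 -.190 .12 -104
python3 - <<'E'
from meas import *
s=snap('wrist')
print(onplane(s,[(440,100)],.055),onplane(s,[(257,192)],.01))
E
python3 -m handwheel '[{"claw":80,"dp":[25,-21,20],"turn":-4},{"claw":110,"dp":[50,-42,50],"turn":-4},{"claw":110,"dp":[64,-54,90],"turn":-4},{"claw":110,"dp":[64,-54,130],"turn":-4},{"claw":110,"dp":[64,-54,137],"turn":-4},{"claw":110,"dp":[64,-54,137],"turn":-4}]' 20; python3 torch.py w17.png; python3 go.py .659 -.190 .005 -104
```

```text
pos [ 0.6286 -0.1153  0.2574] yaw -108.1 R z [ 0.0121  0.0004 -0.9999] j [  7.1  15.8  -2.1   0.1 -71.4  64.7] F [-0.4 -0.1 -0.1] w 1.001 t 34.1333
dp [ 62.1 -50.6 137.7] dz only [-0.004 -0.011 -1.   ]
turn [np.float64(-4.1), np.float64(175.9)]
[[ 0.666 -0.318  0.055]] [[ 0.621 -0.086  0.01 ]]
time: 34.68
position: [0.659, -0.1929, 0.1167]
eef_rot: [[-0.248, -0.969, 0.004], [-0.969, 0.248, 0.001], [-0.002, -0.004, -1.0]]
contact_force: [1.1, -0.3, 0.8]
grip_width: 0.61
[ 93.232 171.87 ] 323 ((728.40087890625, -51.24967575073242), (4.57032585144043, 73.9151611328125), 85.3585433959961) -4.641458 0.017512581068186206
[272.617 207.416] 2917 ((660.9535522460938, -190.98126220703125), (25.572771072387695, 98.04350280761719), 76.21416473388672) -13.785834 0.025135709438254827
pos [ 0.661  -0.1929  0.1202] yaw -104.2 R z [ 0.0092 -0.     -1.    ] j [ -0.1  25.9  -5.6   0.  -58.   75.8] F [ 0.2 -0.2  1.7] w 0.588 t 34.7333
dp [ -2.    3.7 115.2] dz only [-0.002 -0.009 -1.   ]
turn [np.float64(-0.2), np.float64(179.8)]
```

View pics/w17.png

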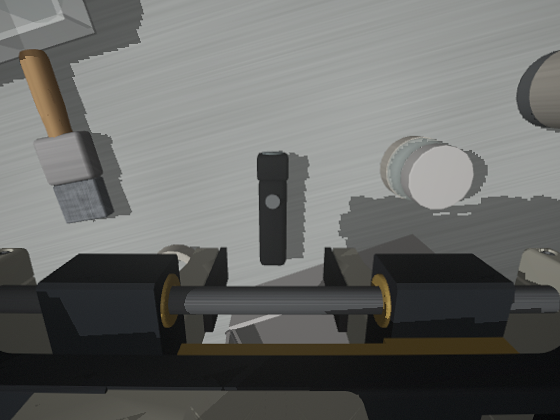

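```bash
python3 -m handwheel '[{"claw":110,"dp":[-2,2,35],"turn":0},{"claw":110,"dp":[-2,2,70],"turn":0},{"claw":110,"dp":[-2,2,100],"turn":0},{"claw":110,"dp":[-2,2,113],"turn":0},{"claw":110,"dp":[-2,2,113],"turn":0},{"claw":255,"dp":[-2,2,113],"turn":0},{"claw":255,"dp":[-2,2,113],"turn":0},{"claw":255,"dp":[-2,2,113],"turn":0},{"claw":255,"dp":[-2,2,113],"turn":0},{"claw":255,"dp":[-2,2,113],"turn":0}]' 25;python3 -m handwheel '[{"claw":255,"dp":[0,0,0],"turn":0},{"claw":255,"dp":[0,0,0],"turn":0},{"claw":255,"dp":[0,0,0],"turn":0}]'; python3 go.py .66 -.19 .24 -104
```

```text
time: 35.57
position: [0.6616, -0.1905, 0.0089]
eef_rot: [[-0.246, -0.969, 0.012], [-0.969, 0.246, -0.0], [-0.003, -0.011, -1.0]]
contact_force: [-2.4, 1.2, 6.5]
grip_width: 0.274
time: 35.82
position: [0.6614, -0.1905, 0.009]
eef_rot: [[-0.246, -0.969, 0.012], [-0.969, 0.246, -0.0], [-0.003, -0.011, -1.0]]
contact_force: [0.0, 0.2, -0.8]
grip_width: 0.272
pos [ 0.6614 -0.1905  0.009 ] yaw -104.2 R z [ 0.0116 -0.0002 -0.9999] j [  0.1  32.3 -11.4   0.  -45.6  75.6] F [ 0.   0.2 -0.8] w 0.272 t 35.8167
dp [  -0.8   -1.1 -231. ] dz only [-0.003 -0.011 -1.   ]
turn [np.float64(-0.2), np.float64(179.8)]
```

```bash
python3 -m handwheel '[{"claw":255,"dp":[0,0,-40],"turn":0},{"claw":255,"dp":[0,0,-80],"turn":0},{"claw":255,"dp":[0,0,-120],"turn":0},{"claw":255,"dp":[0,0,-160],"turn":0},{"claw":255,"dp":[0,0,-200],"turn":0},{"claw":255,"dp":[0,0,-240],"turn":0},{"claw":255,"dp":[0,0,-245],"turn":0}]' 30; python3 go.py .505 -.219 .25 -173.8
```

```text
time: 36.4
position: [0.6614, -0.1916, 0.2631]
eef_rot: [[-0.245, -0.969, 0.023], [-0.969, 0.245, -0.003], [-0.003, -0.023, -1.0]]
contact_force: [1.0, -0.1, 1.0]
grip_width: 0.273
pos [ 0.6614 -0.1916  0.2631] yaw -104.2 R z [ 0.0232 -0.0029 -0.9997] j [  0.1  20.    4.5   0.2 -73.2  75.6] F [ 1.  -0.1  1. ] w 0.273 t 36.4
dp [ 65.  145.1   9.6] dz only [-0.003 -0.023 -1.   ]
turn [np.float64(69.6), np.float64(-110.4)]
```

```bash
python3 -m handwheel '[{"claw":255,"dp":[6,14,0],"turn":7},{"claw":255,"dp":[13,29,0],"turn":14},{"claw":255,"dp":[20,44,0],"turn":21},{"claw":255,"dp":[26,58,0],"turn":28},{"claw":255,"dp":[33,73,0],"turn":35},{"claw":255,"dp":[40,88,0],"turn":42},{"claw":255,"dp":[46,102,0],"turn":49},{"claw":255,"dp":[53,117,0],"turn":56},{"claw":255,"dp":[60,132,0],"turn":63},{"claw":255,"dp":[65,145,5],"turn":69.6}]'; python3 -m handwheel '[{"claw":255,"dp":[0,0,0],"turn":0},{"claw":255,"dp":[0,0,0],"turn":0}]'; python3 go.py .505 -.219 .1 -173.8
python3 - <<'E'
from h import *
snap('side','sd10.png');snap('wrist','w18.png')
a=cv2.imread('pics/sd10.png')[190:360,240:440];b=cv2.imread('pics/w18.png')
cv2.imwrite('pics/p10.png',np.hstack([cv2.resize(a,(353,300),interpolation=2),cv2.resize(b,(400,300),interpolation=3)]))
E
```

```text
time: 37.23
position: [0.5042, -0.2194, 0.255]
eef_rot: [[-0.995, -0.102, 0.024], [-0.102, 0.995, -0.003], [-0.024, -0.006, -1.0]]
contact_force: [0.1, -0.5, -0.5]
grip_width: 0.274
time: 37.4
position: [0.5035, -0.2195, 0.2549]
eef_rot: [[-0.994, -0.102, 0.024], [-0.103, 0.995, -0.003], [-0.024, -0.005, -1.0]]
contact_force: [0.8, -0.3, -1.2]
grip_width: 0.27
pos [ 0.5035 -0.2195  0.2549] yaw -174.1 R z [ 0.0239 -0.003  -0.9997] j [ -3.    6.8 -13.9   0.1 -68.    8.9] F [ 0.8 -0.3 -1.2] w 0.27 t 37.4
dp [  2.1   1.1 154.9] dz only [-0.024 -0.005 -1.   ]
turn [np.float64(-0.3), np.float64(179.7)]
```

View pics/p10.png

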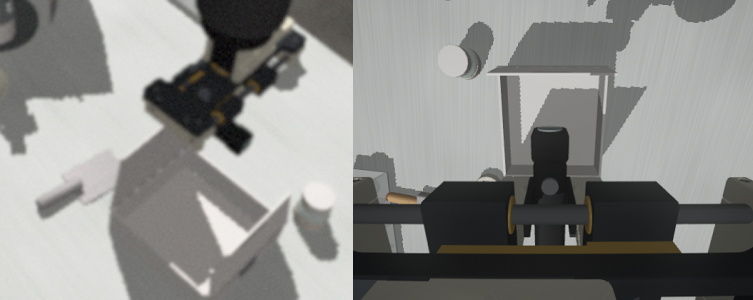

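```bash
python3 -m handwheel '[{"claw":255,"dp":[0.5,0,35],"turn":0},{"claw":255,"dp":[1,0.5,75],"turn":0},{"claw":255,"dp":[2,1,110],"turn":0},{"claw":255,"dp":[2,1,145],"turn":0},{"claw":255,"dp":[3,1,175],"turn":0},{"claw":255,"dp":[4,1,200],"turn":0},{"claw":255,"dp":[4,1.5,215],"turn":0},{"claw":255,"dp":[4,1.5,220],"turn":0}]'; python3 go.py .505 -.219 .015 -173.8
```

```text
time: 38.17
position: [0.5048, -0.2187, 0.0318]
eef_rot: [[-0.994, -0.106, 0.02], [-0.106, 0.994, -0.003], [-0.019, -0.005, -1.0]]
contact_force: [-0.3, -0.3, -0.0]
grip_width: 0.271
pos [ 0.5048 -0.2187  0.0318] yaw -173.9 R z [ 0.0195 -0.0027 -0.9998] j [ -2.9  20.2 -29.5   0.2 -39.1   8.9] F [-0.3 -0.3 -0. ] w 0.271 t 38.1667
dp [ 0.2 -0.3 16.8] dz only [-0.019 -0.005 -1.   ]
turn [np.float64(-0.1), np.float64(179.9)]
```

```bash
python3 -m handwheel '[{"claw":255,"dp":[0,0,8],"turn":0},{"claw":255,"dp":[0,0,16],"turn":0},{"claw":255,"dp":[0,0,18],"turn":0},{"claw":255,"dp":[0,0,18],"turn":0}]'; python3 go.py .505 -.219 .015 -173.8
```

```text
time: 38.5
position: [0.5055, -0.2187, 0.0139]
eef_rot: [[-0.994, -0.106, 0.02], [-0.106, 0.994, -0.003], [-0.019, -0.005, -1.0]]
contact_force: [-0.7, 0.1, -0.4]
grip_width: 0.272
pos [ 0.5055 -0.2187  0.0139] yaw -173.9 R z [ 0.0197 -0.0028 -0.9998] j [ -2.9  21.8 -30.3   0.2 -36.8   8.9] F [-0.7  0.1 -0.4] w 0.272 t 38.5
dp [ 0.5 -0.3 -1.1] dz only [-0.019 -0.005 -1.   ]
turn [np.float64(-0.1), np.float64(179.9)]
```

```bash
python3 -m handwheel '[{"claw":150,"dp":[0,0,1],"turn":0},{"claw":120,"dp":[0,0,1],"turn":0},{"claw":120,"dp":[0,0,1],"turn":0},{"claw":120,"dp":[0,0,1],"turn":0},{"claw":120,"dp":[0,0,-20],"turn":0},{"claw":120,"dp":[1,0,-60],"turn":0},{"claw":120,"dp":[2,0,-100],"turn":0},{"claw":120,"dp":[3,0,-140],"turn":0},{"claw":120,"dp":[4,0,-180],"turn":0},{"claw":120,"dp":[5,0,-215],"turn":0}]'; python3 go.py .505 -.35 .2 -173.8
python3 - <<'E'
from h import *
snap('side','sd11.png');snap('wrist','w19.png')
a=cv2.imread('pics/sd11.png')[190:360,240:440];b=cv2.imread('pics/w19.png')
cv2.imwrite('pics/p11.png',np.hstack([cv2.resize(a,(353,300),interpolation=2),cv2.resize(b,(400,300),interpolation=3)]))
E
```

```text
time: 39.33
position: [0.4962, -0.2188, 0.2322]
eef_rot: [[-0.994, -0.106, 0.022], [-0.106, 0.994, -0.003], [-0.022, -0.006, -1.0]]
contact_force: [1.0, -0.5, -1.4]
grip_width: 0.531
pos [ 0.4962 -0.2188  0.2322] yaw -173.9 R z [ 0.0222 -0.0033 -0.9997] j [ -3.    7.  -16.6   0.1 -65.1   9. ] F [ 1.  -0.5 -1.4] w 0.531 t 39.3333
dp [   5.9 -131.2   32.9] dz only [-0.022 -0.006 -1.   ]
turn [np.float64(-0.1), np.float64(179.9)]
```

View pics/p11.png

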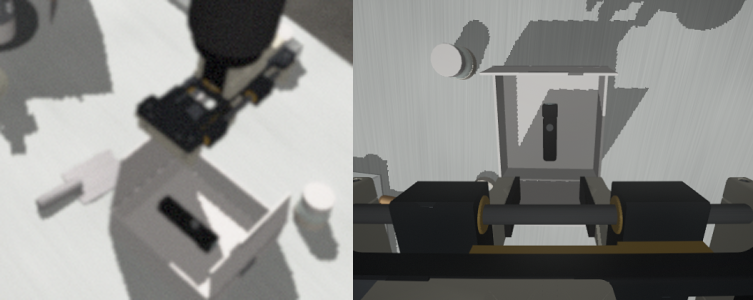

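```bash
python3 go.py .522 -.378 .21 -173.8; python3 -m handwheel '[{"claw":255,"dp":[-2,-40,0],"turn":0},{"claw":255,"dp":[-4,-80,0],"turn":0},{"claw":255,"dp":[-6,-120,0],"turn":0},{"claw":255,"dp":[-8,-161,10],"turn":0},{"claw":255,"dp":[-8,-161,50],"turn":0},{"claw":255,"dp":[-8,-161,90],"turn":0},{"claw":255,"dp":[-6,-161,125],"turn":0},{"claw":255,"dp":[-6,-161,135],"turn":0},{"claw":255,"dp":[-6,-161,135],"turn":0}]'; python3 go.py .5157 -.3185 .09 -173.8
```

```text
pos [ 0.4993 -0.2196  0.2362] yaw -173.9 R z [ 0.0313 -0.0054 -0.9995] j [ -3.    6.8 -16.4   0.2 -65.    9. ] F [ 1.  -0.6 -0.6] w 0.528 t 39.4333
dp [  -4.8 -159.7   27.8] dz only [-0.031 -0.009 -0.999]
turn [np.float64(-0.1), np.float64(179.9)]
time: 40.18
position: [0.5247, -0.379, 0.0999]
eef_rot: [[-0.994, -0.106, 0.026], [-0.107, 0.994, -0.003], [-0.025, -0.006, -1.0]]
contact_force: [0.1, -0.0, 0.4]
grip_width: 0.007
pos [ 0.5247 -0.379   0.0999] yaw -173.9 R z [ 0.0257 -0.0032 -0.9997] j [-18.8  23.1 -13.1  -0.4 -52.4  25.1] F [ 0.1 -0.   0.4] w 0.007 t 40.1833
dp [ 2.7 61.2  9.4] dz only [-0.025 -0.006 -1.   ]
turn [np.float64(-0.1), np.float64(179.9)]
```

```bash
python3 -m handwheel '[{"claw":255,"dp":[1,25,0],"turn":0},{"claw":255,"dp":[2,50,0],"turn":0},{"claw":255,"dp":[2,60,0],"turn":0},{"claw":255,"dp":[2,68,2],"turn":0},{"claw":255,"dp":[2,75,5],"turn":0},{"claw":255,"dp":[2,84,12],"turn":0},{"claw":255,"dp":[2,91,21],"turn":0},{"claw":255,"dp":[2,97,32],"turn":0},{"claw":255,"dp":[2,101,39],"turn":0},{"claw":255,"dp":[2,101,41],"turn":0}]'; python3 go.py .5157 -.3185 .09 -173.8
python3 - <<'E'
from h import *
snap('side','sd12.png');snap('scene','sc12.png')
a=cv2.imread('pics/sd12.png')[190:360,240:440];b=cv2.imread('pics/sc12.png')[205:365,140:350]
cv2.imwrite('pics/p12.png',np.hstack([cv2.resize(a,(353,300),interpolation=2),cv2.resize(b,(394,300),interpolation=3)]))
E
```

```text
time: 41.02
position: [0.5128, -0.2783, 0.0579]
eef_rot: [[-0.994, -0.107, 0.024], [-0.108, 0.994, -0.003], [-0.024, -0.006, -1.0]]
contact_force: [-5.7, 9.3, 24.3]
grip_width: 0.001
pos [ 0.5128 -0.2783  0.0579] yaw -173.8 R z [ 0.0243 -0.0032 -0.9997] j [ -9.3  20.6 -24.   -0.1 -44.   15.5] F [-5.7  9.3 24.3] w 0.001 t 41.0167
dp [  0.7 -40.5 -31.9] dz only [-0.024 -0.006 -1.   ]
turn [np.float64(-0.0), np.float64(180.0)]
```

View pics/p12.png

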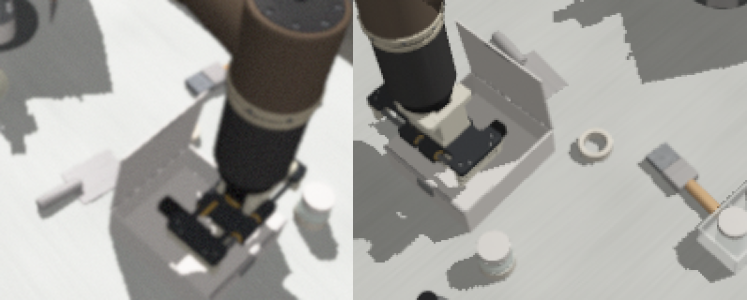

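```bash
python3 -m handwheel '[{"claw":255,"dp":[0,0,-10],"turn":0},{"claw":255,"dp":[0,0,-40],"turn":0},{"claw":255,"dp":[-1,0,-80],"turn":0},{"claw":255,"dp":[-2,0,-120],"turn":0},{"claw":255,"dp":[-4,0,-160],"turn":0},{"claw":255,"dp":[-5,0,-200],"turn":0},{"claw":255,"dp":[-5,0,-210],"turn":0}]'; python3 go.py .489 -.075 .27 -173.8
python3 - <<'E'
from h import *
snap('side','sd13.png');snap('wrist','w20.png')
a=cv2.imread('pics/sd13.png')[190:360,240:440];b=cv2.imread('pics/w20.png')
cv2.imwrite('pics/p13.png',np.hstack([cv2.resize(a,(353,300),interpolation=2),cv2.resize(b,(394,300),interpolation=3)]))
E
```

```text
time: 41.7
position: [0.5148, -0.2785, 0.2758]
eef_rot: [[-0.994, -0.107, 0.033], [-0.108, 0.994, -0.006], [-0.032, -0.01, -0.999]]
contact_force: [0.9, 0.6, 1.0]
grip_width: 0.007
pos [ 0.5148 -0.2785  0.2758] yaw -173.8 R z [ 0.0334 -0.0063 -0.9994] j [ -9.2   9.3  -8.1   0.1 -70.6  15.4] F [0.9 0.6 1. ] w 0.007 t 41.7
dp [  3.9 205.1   3.7] dz only [-0.032 -0.01  -0.999]
turn [np.float64(-0.0), np.float64(180.0)]
```

View pics/p13.png

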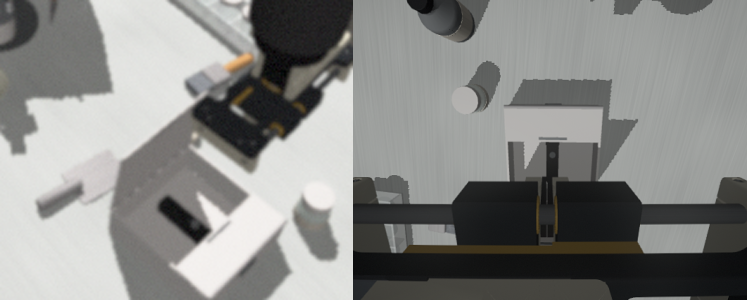

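```bash
python3 - <<'E'
from meas import *
s=snap('side');C=cloud(s);d=C-np.array([.506,-.229,0]);ex=np.array([.994,.108]);ey=np.array([-.108,.994])
x=d[...,:2]@ex;y=d[...,:2]@ey
for a,b in((-85,-70),(-70,-55),(-55,-40)):
    k=(abs(x)<.06)&(y>a/1e3)&(y<b/1e3)&(C[...,2]>.02)&(C[...,2]<.1);print(a,b,k.sum(),np.median(C[k][:,2]))
E
python3 -m handwheel '[{"claw":255,"dp":[1,40,0],"turn":0},{"claw":255,"dp":[2,80,0],"turn":0},{"claw":255,"dp":[3,120,0],"turn":0},{"claw":255,"dp":[4,160,0],"turn":0},{"claw":255,"dp":[4,200,2],"turn":0},{"claw":255,"dp":[4,205,10],"turn":0},{"claw":255,"dp":[5,205,50],"turn":0},{"claw":255,"dp":[6,205,90],"turn":0},{"claw":255,"dp":[7,205,112],"turn":0},{"claw":255,"dp":[7,205,114],"turn":0}]';python3 go.py .4963 -.139 .16 -173.8
```

```text
-85 -70 284 0.058964466638284474
-70 -55 270 0.05846349329574446
-55 -40 275 0.05861330717719071
time: 42.68
position: [0.4829, -0.075, 0.1485]
eef_rot: [[-0.994, -0.106, 0.017], [-0.106, 0.994, -0.004], [-0.016, -0.006, -1.0]]
contact_force: [-0.6, -1.0, -0.1]
grip_width: 0.006
pos [ 0.4829 -0.075   0.1485] yaw -173.9 R z [ 0.0166 -0.0039 -0.9999] j [ 14.7   6.3 -29.6   0.6 -53.2  -8.9] F [-0.6 -1.  -0.1] w 0.006 t 42.6833
dp [ -6.7 -65.2 -11. ] dz only [-0.016 -0.006 -1.   ]
turn [np.float64(-0.1), np.float64(179.9)]
```

```bash
python3 -m handwheel '[{"claw":255,"dp":[-4,-30,0],"turn":0},{"claw":255,"dp":[-6,-52,0],"turn":0},{"claw":255,"dp":[-6,-64,0],"turn":0},{"claw":255,"dp":[-6,-76,2],"turn":0},{"claw":255,"dp":[-6,-87,4],"turn":0},{"claw":255,"dp":[-6,-98,9],"turn":0},{"claw":255,"dp":[-6,-108,15],"turn":0},{"claw":255,"dp":[-6,-117,22],"turn":0},{"claw":255,"dp":[-6,-125,30],"turn":0}]';python3 go.py .506 -.229 .06 -173.8
python3 - <<'E'
from h import *
snap('side','sd14.png');snap('scene','sc14.png')
a=cv2.imread('pics/sd14.png')[190:360,240:440];b=cv2.imread('pics/sc14.png')[205:365,140:350]
cv2.imwrite('pics/p14.png',np.hstack([cv2.resize(a,(353,300),interpolation=2),cv2.resize(b,(394,300),interpolation=3)]))
E
```

```text
time: 43.43
position: [0.5028, -0.1997, 0.1188]
eef_rot: [[-0.994, -0.106, 0.017], [-0.106, 0.994, -0.004], [-0.016, -0.006, -1.0]]
contact_force: [-0.3, -1.0, 0.2]
grip_width: 0.003
pos [ 0.5028 -0.1997  0.1188] yaw -173.9 R z [ 0.0169 -0.0041 -0.9998] j [ -0.7  13.  -25.5   0.3 -50.5   6.6] F [-0.3 -1.   0.2] w 0.003 t 43.4333
dp [  0.9 -29.1  59. ] dz only [-0.016 -0.006 -1.   ]
turn [np.float64(-0.1), np.float64(179.9)]
```

View pics/p14.png

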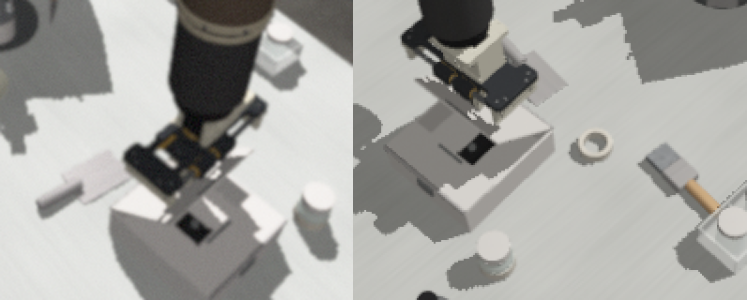

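```bash
python3 -m handwheel '[{"claw":255,"dp":[0,-7,10],"turn":0},{"claw":255,"dp":[0,-13,20],"turn":0},{"claw":255,"dp":[0,-16,30],"turn":0},{"claw":255,"dp":[0,-19,40],"turn":0},{"claw":255,"dp":[0,-21,48],"turn":0},{"claw":255,"dp":[0,-22,54],"turn":0},{"claw":255,"dp":[0,-22,58],"turn":0},{"claw":255,"dp":[0,-22,58],"turn":0}]';python3 go.py .506 -.229 .06 -173.8
```

```text
time: 44.2
position: [0.5043, -0.2218, 0.0614]
eef_rot: [[-0.994, -0.106, 0.013], [-0.106, 0.994, -0.005], [-0.012, -0.006, -1.0]]
contact_force: [-8.9, 3.6, 21.3]
grip_width: 0.004
pos [ 0.5043 -0.2218  0.0614] yaw -173.9 R z [ 0.0126 -0.0045 -0.9999] j [ -3.2  18.1 -27.7   0.3 -43.5   9.1] F [-8.9  3.6 21.3] w 0.004 t 44.2
dp [-0.9 -7.3  1.4] dz only [-0.012 -0.006 -1.   ]
turn [np.float64(-0.1), np.float64(179.9)]
```

Firm contact at the closed height. Retreat and check everything.

```bash
python3 -m handwheel '[{"claw":255,"dp":[0,0,-10],"turn":0},{"claw":255,"dp":[0,0,-40],"turn":0},{"claw":255,"dp":[0,0,-80],"turn":0},{"claw":255,"dp":[0,0,-120],"turn":0},{"claw":255,"dp":[0,0,-160],"turn":0},{"claw":255,"dp":[0,0,-200],"turn":0},{"claw":255,"dp":[0,-40,-230],"turn":0},{"claw":255,"dp":[0,-80,-240],"turn":0},{"claw":255,"dp":[0,-100,-240],"turn":0},{"claw":255,"dp":[0,-100,-240],"turn":0}]'
python3 - <<'E'
from meas import *
ex=np.array([.994,.108]);ey=np.array([-.108,.994])
for n in('scene','side'):
    s=snap(n,n+'_end.png');C=cloud(s);d=C-np.array([.506,-.229,0])
    x=d[...,:2]@ex;y=d[...,:2]@ey
    for a,b in((-85,-60),(-60,-42),(-38,-20),(-20,20),(20,50),(50,80)):
        k=(abs(x)<.07)&(y>a/1e3)&(y<b/1e3)&(C[...,2]>.02)&(C[...,2]<.2);print(n,a,b,k.sum(),np.median(C[k][:,2]),C[k][:,2].max())
    for m,st,c in comps(wood(s)):
        P=C[m];P=P[~np.isnan(P[:,0])]
        if len(P) and 0<np.median(P[:,2])<.3 and np.hypot(*(np.median(P,0)[:2]-[.519,.306]))<.25: print(' wood',st[4],np.median(P,0),P[:,2].max())
E
```

```text
time: 45.03
position: [0.5125, -0.3239, 0.3025]
eef_rot: [[-0.995, -0.104, 0.014], [-0.104, 0.995, -0.006], [-0.013, -0.007, -1.0]]
contact_force: [-0.1, 0.9, -0.1]
grip_width: 0.003
scene -85 -60 419 0.05852305433650096 0.06565729725782621
scene -60 -42 307 0.05907739659986544 0.06621381680522997
scene -38 -20 288 0.062466693113724325 0.06855046845232593
scene -20 20 616 0.062205076737783305 0.07067799542125908
scene 20 50 461 0.06100920010497557 0.06832782104984836
scene 50 80 438 0.06127015315036566 0.06881982880230275
 wood 41 [0.301 0.302 0.127] 0.1438761621291813
 wood 30 [0.422 0.324 0.145] 0.16620924258889214
 wood 291 [0.307 0.296 0.046] 0.0907140964010189
 wood 50 [0.472 0.21  0.207] 0.2225889250591464
 wood 57 [0.591 0.221 0.145] 0.16524196355767673
side -85 -60 539 0.05886837586330074 0.06292258053288657
side -60 -42 387 0.058770629917668016 0.0625372635431759
side -38 -20 384 0.06277636017754878 0.06783652169452736
side -20 20 801 0.06231899321318979 0.06729597825286482
side 20 50 584 0.06214049652825693 0.0668382237501911
side 50 80 559 0.06271473021383045 0.06800334500071203
 wood 21 [0.608 0.344 0.19 ] 0.198552841850831
 wood 21 [0.501 0.407 0.19 ] 0.19995426289543605
 wood 105 [0.462 0.212 0.208] 0.2239754390681038
 wood 69 [0.579 0.222 0.13 ] 0.16243058616956518
 wood 77 [0.41  0.321 0.131] 0.16191474076296652
 wood 68 [0.292 0.304 0.128] 0.14299204766016638
 wood 379 [0.29  0.294 0.049] 0.07051574099765268
```

View pics/scene_end.png

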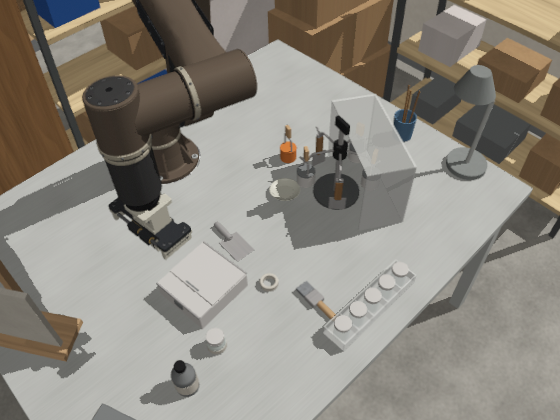

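View pics/side_end.png

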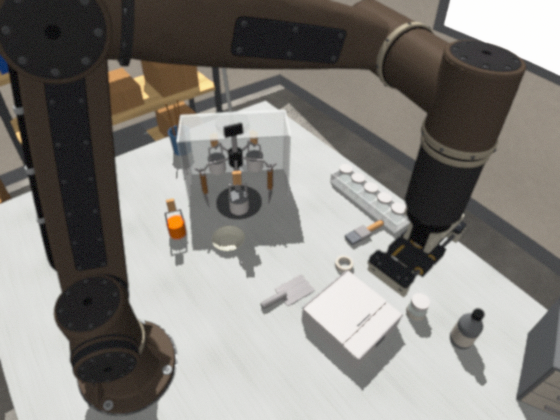

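The box is shut at (205,282) in the scene view. All three pots hang: two show under the hood and one at the front, at about (237,180) in the side view. The bystanders have not moved. Handing in.

```bash
python3 -c "
from cell import robot
print(robot.close_job(), robot.get_obs()['time'])"
```

```text
the job is handed in; nothing more can be done
the job is handed in; nothing more can be done
```

The table is packed and the job was handed in at about 45 s of the 210 s allowed; no verdict was reported.

- **Pots:** All three white pots were there. They hang by their loops on hooks 3, 4 and 1, and I turned the carousel by its knob to bring each hook to the open front. The third pot was knocked a few centimetres aside during the run, so I measured it again before picking it up.
- **Box:** The torch lies in the box. I folded the narrow flap down first, then the broad flap over it.
- **Last checks:** Both cameras show the narrow flap flat at about 59 mm and the broad flap flat over it at about 62 mm. The side camera still sees the grip tabs of all three pots at hanging height; the scene camera picked out only the front one, as the hood hides the other two.
- **Other things:** The orange pot and the scrapers look untouched. The spatula, saucer, tape and jar appear where they were in the pictures, but I did not measure them again. I never separately identified the paintbrush.
- **Forces:** The highest force I read was about 26 N, pressing the narrow flap down. Forces were only read at the end of each move.

No check failed. The two fixed cameras disagreed by about 6 mm around the rack and pots, so I used wrist-camera readings for the pot and knob grasps.

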